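# Build up a spindle stack and close its keeper

### The arm

A 6-joint arm with a two-finger parallel gripper is mounted at the origin on a cart in front of the work surface, level with it; the furniture and walls round the work are solid. World frame = base frame: x ahead of the robot, y to its left, z up, the work surface at z = 0. Lengths are in m, angles in degrees, forces in N, time in s.
With the tool pointing down it reaches from about 0.4 to 0.825 m from the base axis. Payload 7 kg.
Tool frame: the origin (TCP) lies midway between the tips of the shut fingers; the grasp point (between the pads) lies 19 mm behind it (ctrl.hold_point_z is the distance from the TCP to the grasp point, in m); z points along the fingers, y is the line along which they close (so a half turn about z gives the same grasp; the last joint's range is limited). The gripper opens to 88 mm and grips with 3 to 60 N. Pads are 19 mm wide; open, the fingers measure 130 mm over their backs; the gripper's body (78 mm by 193 mm) begins 47 mm behind the grasp point.
Start: joints at [-54.311, 20.546, 0.682, 0, -70.136, -16.507], TCP at [0.222, -0.638, 0.205] pointing down, gripper open.
Joint ranges: [-176.03, 176.03], [-82.01, 121.73], [-58.28, 71.71], [-173.87, 95.51], [-174.79, -0.11], [-173.66, 173.66]. Speed limits (degrees/s): [136.94, 136.94, 172.46, 180, 180, 180].

### API

Orientations are given as [roll, pitch, yaw] about the fixed x, y, z axes, in that order (R = Rz(yaw) Ry(pitch) Rx(roll)).
In Python, from plant import ctrl gives the robot as it stands.
- The arm moves only by the tool apply_moves, never from a script. Its argument "deltas" is a list of rows, each an object with "fingers": the finger opening in mm, from 0 to 87.6; "delta_pos": the shift along the tool's x, y, z in mm, a list of three; "angular": the turn, a rotation vector about the tool's x, y, z in degrees, a list of three. A call has 1 to 10 rows; each row is the pose to reach, as a shift and turn from the pose commanded when the call began, along the tool's axes at that moment; what a row does not reach only later rows make up. A row lasts 1/10 s, in which the tool goes at most 50 mm and 8.59 degrees, less where a joint would pass 70% of its speed; a pose out of reach is approached as far as the arm can. A call with a gripper value outside its range is refused whole. The fingers move at their own pace and stop on an object; the grip force is fixed at half the most. Time passes only in rows, so rows that repeat a pose let the fingers close. It gives the time, the measured TCP pose, the force, the opening and the grip force at its end, in the units of the state.
- ctrl.get_obs(): the state, without advancing time (a new reading comes with each control period).
- ctrl.snapshot(name): name is "side" or "top" or "wrist"; returns the picture (480x640x3 uint8, red, green, blue); there is no depth.
- ctrl.camera_params(name): a dict with "fx", "fy", "cx", "cy" (pixels), "cam_to_world" (4x4, takes a point from camera to world coordinates); the wrist camera has in their place "mount" (4x4, takes a point from camera to tool coordinates, whose origin is the TCP and whose axes are the flange's). Camera axes: x right, y up, looking along -z (the intrinsics and any distortion apply to the point x, -y, -z); pixel columns grow to the right and rows downward; lengths in m; the calibration is good to about 2 mm. The wrist camera is an equidistant fisheye: a pixel r from the principal point sees the ray r / f radians off the axis. A picture is of the moment at which its call begins: read the wrist's pose just before it. camera_params takes no time and is no camera call.
- ctrl.close_job(): hands the job in; it is judged then, once.
The state is a dict: "clock": time; "joint_pos": joint angles; "qvel": joint speeds; "tau": joint torques, N m; "tool_pos": TCP position; "orientation": TCP orientation; "force": force on the tool from outside, world axes, zero at the start; "moment": the same for the moment, N m; "opening": finger opening in m; "gripper_force": force on a finger pad.
Only numpy, scipy, OpenCV 4.12 (cv2) and the standard library are available. Lean on these libraries where they do the work, as an engineer would, in place of code of your own. Each camera call takes 0.05 s, during which the arm holds its last target. There are 200 camera calls.

### The job

Build up the spindle on the small aluminium stand: slide the ball bearing down the upright shaft onto its shoulder, then the tall spacer sleeve, then the flat washer, each lying flat on the one below. Then swing the forked keeper over the washer by its black knob until it is fully closed around the shaft, and let go. Leave the loupe, the white jar and the v-block where they are.

Things in the scene. Friction and masses are not known exactly. Their poses are not given: they have to be found in the camera images.
- stand: spindle stand fixed to the bench: aluminium base plate 10 mm thick with an upright steel shaft and a dark hinge post. Origin on the shaft axis at bench height, z up; the plate spans x = -45 to 45 mm, y = -45 to 95 mm. Yaw varies up to 0.35 rad either way. The hinge post (16 mm diameter) is at y = +65 mm, its screw head 71 mm above the bench
- shaft_tip (a point): top end of the shaft, 72 mm above the bench. The shaft is 12 mm in diameter, parallel up to 62 mm above the bench, then tapers to this 5 mm tip
- seat (a point): on the shaft axis at the top of the shoulder (22 mm diameter) on which the bearing sits, 18 mm above the bench. Stacked properly, the middles of bearing, spacer and washer lie 25, 41 and 54 mm above the bench
- keeper (a joint): angle of the keeper (rad), a forked steel plate swinging level on the hinge post. 0 = fully closed at its stop: it points along the stand's -y, the shaft in its 18 mm slot. It opens counter-clockwise seen from above, to at most 2.4; it starts 1.5 to 2.2 open and stays where it is left (light friction, 1 to 1.5 N at the knob)
- keeper_hinge (a point): the keeper's upright hinge axis at the keeper's top face, 67 mm above the bench; the plate is 6 mm thick, its underside 61 mm above the bench, 3 mm over the finished stack; it reaches 83 mm out from the hinge
- keeper_knob (a point): middle of the keeper's upright black cylindrical knob, 12 mm in diameter and 26 mm tall, standing on the keeper from 67 to 93 mm above the bench, 36 mm from the hinge axis on the line from the hinge to the slot; this point is 80 mm above the bench
- bearing: ball bearing lying flat on the bench: outer diameter 40 mm, bore 16 mm, 14 mm thick, steel rings with a darker recessed band between them, about 90 g. Origin in its middle, 7 mm above its underside, z along the bore
- spacer: plain steel spacer sleeve standing upright on the bench: outer diameter 26 mm, bore 16 mm, 18 mm tall, about 50 g. Origin in its middle, 9 mm above its underside, z along the bore
- washer: plain thick steel washer lying flat on the bench: outer diameter 38 mm, bore 16 mm, 8 mm thick, about 60 g. Origin in its middle, 4 mm above its underside, z along the bore. Bearing, spacer and washer lie to the robot's right of the stand and swap places
- loupe: bystander: black stand loupe, 35 mm in diameter, 34 mm tall; origin under its centre
- white_jar: bystander: white screw-lid jar, 37 mm in diameter, 38 mm tall; origin under its centre
- v_block: bystander: steel v-block 45 x 44 mm, 36 mm tall; origin under its centre
Things that resemble listed ones, but are neither listed nor needed, are in the scene too. Leave any pink or yellow look-alike of the bearing alone.

How it is judged:
By the outcome, as a careful person would: the job done as asked, in the order asked, and still so for the second after the job is handed in, with the robot touching nothing.
It also fails if it takes over 72 s, if anything falls off the work surface, if the arm or the gripper's body presses on something with over 40 N, if the wrist force passes 120 N, or if a joint passes its speed limit or range.

## Working session

There is one attempt and no reset: what is moved stays moved. The work goes in short steps, Python scripts to look and compute and a tool call to move; the robot and the scene stay as the last step left them, time stands still between calls to the robot, and variables do not carry over. Pictures are saved under pics/ and viewed, at most 10 in all, crops included, and the job is handed in when it is done.

Besides the shell and the picture viewer there is one more tool, called after "Call:" as name([rows], argument=value, ...), one row to a line, values as JSON. apply_moves: Moves the arm, as the interface text tells. Its arguments: {"type":"object","properties":{"deltas":{"type":"array"}},"required":["deltas"]}

```bash
mkdir -p pics; ls
python3 - <<'E'
from plant import ctrl
import cv2,numpy as np
np.set_printoptions(precision=4,suppress=True)
o=ctrl.get_obs();print(o)
for n in("side","top"):
    im=ctrl.snapshot(n);cv2.imwrite(f"pics/{n}0.png",im[...,::-1]);print(n,ctrl.camera_params(n))
print(ctrl.camera_params("wrist"),ctrl.hold_point_z)
E
```

```text
pics
{'clock': 0.0, 'joint_pos': array([-54.3096,  20.5915,   0.6339,  -0.0226, -70.1338, -16.5058]), 'qvel': array([ 0.1331, -0.0755, -0.024 ,  0.0875,  0.0178, -0.0712]), 'tau': array([  0.0012, -58.2721,  29.3057,   6.9971,   0.0069,  -0.0002]), 'tool_pos': array([ 0.2216, -0.637 ,  0.2036]), 'orientation': array([ 179.9064,   -0.0056, -160.823 ]), 'force': array([ 0.791 ,  0.9588, -0.1246]), 'moment': array([ 0.0131, -0.0014,  0.0168]), 'gripper_force': 0.0, 'opening': 0.08727088822839836}
side {'fx': 491.82350168519736, 'fy': 491.82350168519736, 'cx': 320.64787890585444, 'cy': 240.02694564543265, 'cam_to_world': array([[ 0.9998, -0.0133,  0.0121,  0.5227],
       [ 0.0171,  0.5063, -0.8622, -0.8044],
       [ 0.0053,  0.8622,  0.5065,  0.5319],
       [ 0.    ,  0.    ,  0.    ,  1.    ]])}
top {'fx': 531.2281518382856, 'fy': 531.2281518382856, 'cx': 322.1491885863351, 'cy': 239.1561475377593, 'cam_to_world': array([[ 0.0254,  0.9905, -0.1353,  0.3932],
       [-0.9997,  0.0249, -0.0049, -0.053 ],
       [-0.0015,  0.1354,  0.9908,  1.1568],
       [ 0.    ,  0.    ,  0.    ,  1.    ]])}
{'fx': 371.64829954431775, 'fy': 371.64829954431775, 'cx': 322.65302537252325, 'cy': 237.9095511690169, 'mount': array([[ 0.0009,  0.9598,  0.2808,  0.0757],
       [ 1.    , -0.001 ,  0.0004, -0.0014],
       [ 0.0007,  0.2808, -0.9598, -0.1794],
       [ 0.    ,  0.    ,  0.    ,  1.    ]])} 0.0188
```

View pics/top0.png

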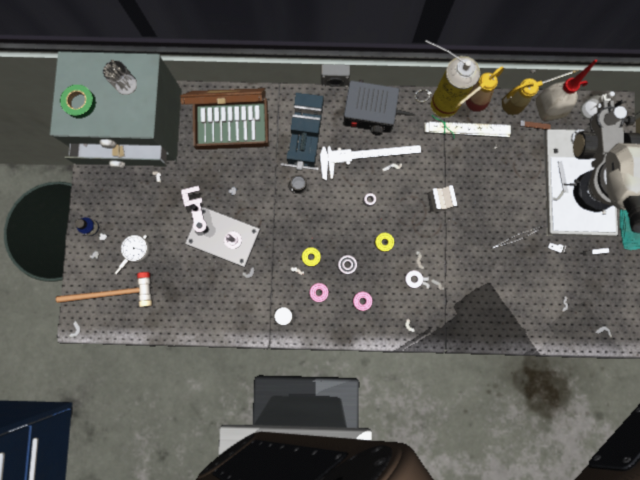

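View pics/side0.png

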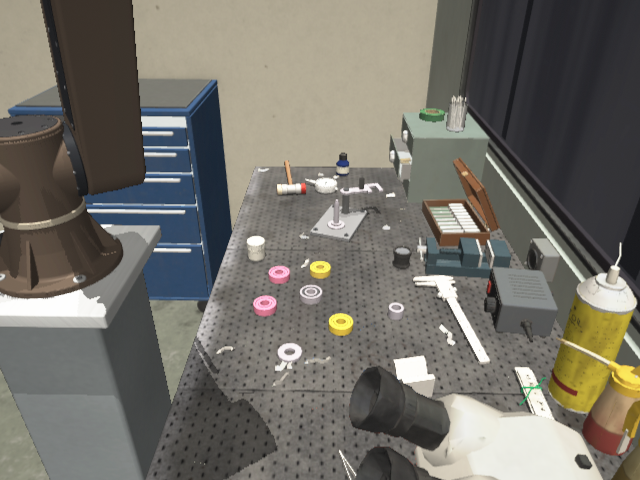

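The top view shows the stand with its shaft at (232,239), the hinge at (200,228) and the keeper fork at (192,196). There are several ring candidates:
- Grey ring with a dark band at (347,264): fits the bearing.
- Yellow (311,257) and (385,242), pink (319,292) and (363,301): look-alikes, to be left alone.
- Small tall ring at (370,199): fits the spacer.
- White flat ring at (414,279): fits the washer.

The bystanders are the loupe (298,184), jar (283,316) and v-block (443,198). I'll confirm the candidates in one enlarged crop.

```bash
cat > h.py <<'E'
import numpy as np,cv2
from scipy.spatial.transform import Rotation as R
from plant import ctrl
np.set_printoptions(precision=4,suppress=True)
def pose(o):
    T=np.eye(4);T[:3,:3]=R.from_euler('xyz',o['orientation'],degrees=True).as_matrix();T[:3,3]=o['tool_pos'];return T
def ray(n,u,v,T=None):
    p=ctrl.camera_params(n);x=(u-p['cx'])/p['fx'];y=(v-p['cy'])/p['fy']
    if n=="wrist":
        r=np.hypot(x,y);s=np.sin(r)/r if r>1e-9 else 1;d=np.array([x*s,-y*s,-np.cos(r)]);M=T@p['mount']
    else: d=np.array([x,-y,-1.]);M=p['cam_to_world']
    return M[:3,3],M[:3,:3]@d
def onz(n,u,v,z,T=None):
    c,d=ray(n,u,v,T);return c+d*(z-c[2])/d[2]
def proj(n,P,T=None):
    p=ctrl.camera_params(n);M=T@p['mount'] if n=="wrist" else p['cam_to_world']
    q=np.linalg.inv(M)@np.append(P,1);x,y,z=q[0],-q[1],-q[2]
    if n=="wrist":
        h=np.hypot(x,y);t=np.arctan2(h,z);x,y=x/h*t,y/h*t
    else:x,y=x/z,y/z
    return np.array([p['cx']+p['fx']*x,p['cy']+p['fy']*y])
def grab(name,file=None):
    o=ctrl.get_obs();im=ctrl.snapshot(name)[...,::-1].copy()
    if file:cv2.imwrite(f"pics/{file}.png",im)
    return pose(o),im
def tool(T,P): return 1000*(T[:3,:3].T@(np.asarray(P)-T[:3,3]))
E
python3 - <<'E'
from h import *
im=cv2.imread("pics/top0.png");g=cv2.cvtColor(im,6)
m=((im.min(2)>130)).astype(np.uint8)
def cc(u,v,w=16):
    s=m[v-w:v+w+1,u-w:u+w+1];cs,_=cv2.findContours(s,0,2)
    c=max(cs,key=cv2.contourArea);return cv2.minEnclosingCircle(c),c
for nm,u,v,z in(("bearing",347,264,.014),("spacer",370,199,.018),("washer",414,279,.008),("jar",283,316,.038)):
    (c,r),_=cc(u,v);c=np.array(c)+[u-16,v-16];print(nm,c,r,onz("top",*c,z))
for nm,u,v,z in(("shaft",233,239,.072),("hinge",200,228,.071),("loupe",298,184,.034),("vb",443,198,.036),("fork",192,196,.067)):print(nm,onz("top",u,v,z))
for nm,u,v,z in(("bearing",311,291,.014),("spacer",396,308,.018),("washer",290,352,.008),("shaft",337,201,.072)):print("side",nm,onz("side",u,v,z))
a=cv2.resize(im[170:330,170:300],None,fx=3,fy=3,interpolation=cv2.INTER_CUBIC);b=cv2.resize(im[170:330,300:430],None,fx=3,fy=3,interpolation=cv2.INTER_CUBIC)
cv2.imwrite("pics/crop.png",np.hstack([a,b]))
E
```

```text
bearing [347.3023 264.1744] 9.56291389465332 [ 0.4962 -0.1029  0.014 ]
spacer [370.     198.4286] 6.202469825744629 [ 0.6412 -0.1496  0.018 ]
washer [417.3684 280.6842] 12.905572891235352 [ 0.4648 -0.2551  0.008 ]
jar [282.8812 315.5149] 9.068159103393555 [0.3833 0.0303 0.038 ]
shaft [0.5371 0.1361 0.072 ]
hinge [0.5584 0.2057 0.071 ]
loupe [0.6657 0.0079 0.034 ]
vb [ 0.6422 -0.3051  0.036 ]
fork [0.6264 0.2273 0.067 ]
side bearing [ 0.4963 -0.1011  0.014 ]
side spacer [ 0.6402 -0.1507  0.018 ]
side washer [ 0.4695 -0.2487  0.008 ]
side shaft [0.5438 0.1439 0.072 ]
```

View pics/crop.png

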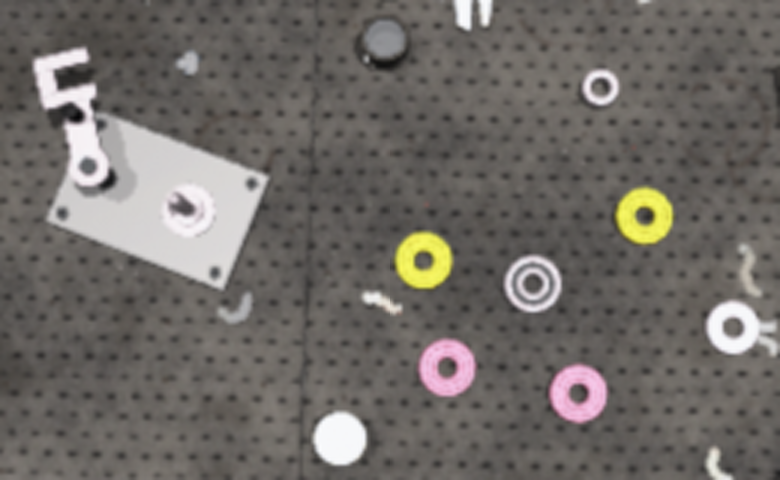

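The crop confirms the bearing: the grey ring with a darker band at crop (533,283), which is (347.5,264) in the full view. The spacer is at (600,87), and the washer is at (733,327) with swarf to its right. In the left half, the shoulder is at (188,210), the hinge screw at (89,166), the fork at (65,80), and the plate corners are at (110,113), (268,178), (223,290) and (48,218).

Run:
```python
from h import *
L=lambda a,b:(170+a/3,170+b/3)
cs=np.array([onz("top",*L(*c),.010) for c in((110,113),(268,178),(223,290),(48,218))])
print(cs, "centre",cs.mean(0))
d=(cs[0]-cs[1])+(cs[3]-cs[2]);yaw=np.degrees(np.arctan2(d[1],d[0]))-90;print("yaw",yaw)
y=np.radians(yaw);print("axis",cs.mean(0)[:2]-.025*np.array([-np.sin(y),np.cos(y)]))
print("shoulder",onz("top",*L(188,210),.018),"hinge",onz("top",*L(89,166),.071),"fork",onz("top",*L(65,80),.067))
print("washer",onz("top",300+343/3,279,.008))
T=pose(ctrl.get_obs());print(tool(T,[.496,-.102,.12]))
```

```text
[[0.6133 0.2082 0.01  ]
 [0.568  0.0905 0.01  ]
 [0.4855 0.1195 0.01  ]
 [0.5347 0.2489 0.01  ]] centre [0.5504 0.1668 0.01  ]
yaw -20.9003134372861
axis [0.5415 0.1434]
shoulder [0.542  0.1462 0.018 ] hinge [0.564  0.2067 0.071 ] fork [0.625  0.2279 0.067 ]
washer [ 0.4683 -0.2485  0.008 ]
[-434.9699  415.1097   84.2625]
```

Call:
apply_moves([
  {"fingers": 55, "delta_pos": [-35, 33, 6], "angular": [0, 0, -6]},
  {"fingers": 55, "delta_pos": [-70, 66, 12], "angular": [0, 0, -12]},
  {"fingers": 55, "delta_pos": [-105, 99, 18], "angular": [0, 0, -18]},
  {"fingers": 55, "delta_pos": [-140, 132, 24], "angular": [0, 0, -24]},
  {"fingers": 55, "delta_pos": [-175, 165, 30], "angular": [0, 0, -30]},
  {"fingers": 55, "delta_pos": [-210, 198, 36], "angular": [0, 0, -36]},
  {"fingers": 55, "delta_pos": [-245, 231, 42], "angular": [0, 0, -42]},
  {"fingers": 55, "delta_pos": [-280, 264, 48], "angular": [0, 0, -48]},
  {"fingers": 55, "delta_pos": [-315, 297, 54], "angular": [0, 0, -51]},
  {"fingers": 55, "delta_pos": [-350, 330, 60], "angular": [0, 0, -51]},
])

```text
clock: 1.1
tool_pos: [0.4443, -0.2089, 0.1444]
orientation: [-180.0, 0.0, -109.7]
force: [1.2, 0.0, 0.3]
opening: 0.0553
gripper_force: 0.0
```

Run:
```python
from h import *
o=ctrl.get_obs();T=pose(o);print(o['tool_pos'],o['orientation'],o['qvel'],tool(T,[.496,-.102,.11]))
```

```text
[ 0.4443 -0.2089  0.1444] [-179.987     0.0071 -109.7044] [ 56.1758   3.5652  -4.743    0.2235   8.5031 -58.7702] [-118.0731  -12.6244   34.4277]
```

Call:
apply_moves([
  {"fingers": 55, "delta_pos": [-40, -4, 12], "angular": [0, 0, 0]},
  {"fingers": 55, "delta_pos": [-80, -8, 24], "angular": [0, 0, 0]},
  {"fingers": 55, "delta_pos": [-118, -12, 34], "angular": [0, 0, 0]},
  {"fingers": 55, "delta_pos": [-118, -12, 34], "angular": [0, 0, 0]},
  {"fingers": 55, "delta_pos": [-118, -12, 34], "angular": [0, 0, 0]},
])

```text
clock: 1.6
tool_pos: [0.495, -0.1031, 0.11]
orientation: [179.9, -0.0, -109.7]
force: [-0.3, -0.8, 0.6]
opening: 0.0553
gripper_force: 0.0
```

Run:
```python
from h import *
T,im=grab("wrist","w1");print(T[:3,3]);print(proj("wrist",[.496,-.102,.014],T))
```

```text
[ 0.495  -0.1031  0.11  ]
[323.0691 235.2855]
```

View pics/w1.png

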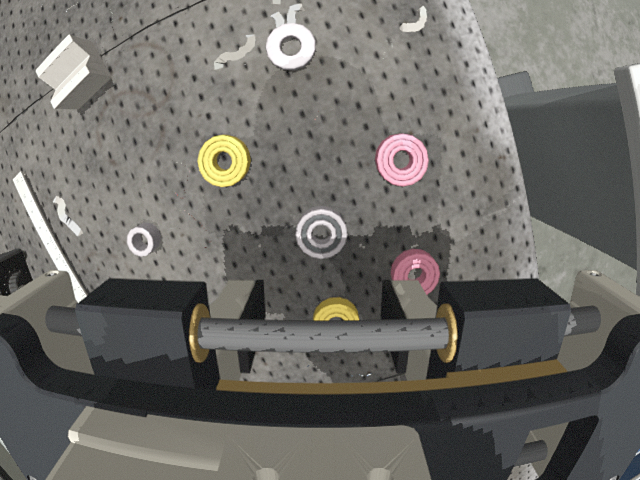

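The wrist view shows the bearing at (321.5,233), about 1 mm from the prediction. The washer is at (290,46) and the spacer at (142,241). Pink (415,272) and yellow (336,312) are close to the fingers, so I'll check their clearance.

Run:
```python
from h import *
im=cv2.imread("pics/w1.png");T=pose(ctrl.get_obs());hsv=cv2.cvtColor(im,40)
def fit(u,v,w,z,nm,thr=120):
    s=(im[v-w:v+w,u-w:u+w].min(2)>thr).astype(np.uint8);cs,_=cv2.findContours(s,0,2);c=max(cs,key=cv2.contourArea)
    e=cv2.fitEllipse(cv2.convexHull(c));P=onz("wrist",e[0][0]+u-w,e[0][1]+v-w,z,T);print(nm,e[0][0]+u-w,e[0][1]+v-w,e[1],P,tool(T,P))
fit(321,233,30,.014,"bearing");fit(142,241,20,.018,"spacer");fit(291,46,26,.008,"washer",180)
for n,u,v in(("pink1",319,292),("pink2",363,301),("ye1",311,257),("ye2",385,242)):print(n,tool(T,onz("top",u,v,.014)))
```

```text
bearing 320.8053894042969 232.71580696105957 (50.3925666809082, 51.02903366088867) [ 0.4969 -0.1051  0.014 ] [ 0.4856 -2.4705 96.3046]
spacer 141.96871948242188 241.7199535369873 (45.30488204956055, 71.77066802978516) [ 0.6389 -0.1494  0.018 ] [  -5.8968 -151.0342   92.1783]
washer 289.32345962524414 43.497772216796875 (48.16225814819336, 51.0584602355957) [ 0.47   -0.2499  0.008 ] [145.8311 -26.0729 102.3496]
pink1 [-36.5709  76.7448  96.354 ]
pink2 [58.0277 60.5517 96.3826]
ye1 [-80.019   12.8099  96.2816]
ye2 [ 57.7051 -75.7284  96.2692]
```

Call:
apply_moves([
  {"fingers": 55, "delta_pos": [1, -2, 45], "angular": [0, 0, 0]},
  {"fingers": 55, "delta_pos": [1, -2, 85], "angular": [0, 0, 0]},
  {"fingers": 55, "delta_pos": [1, -2, 106], "angular": [0, 0, 0]},
  {"fingers": 55, "delta_pos": [1, -2, 107], "angular": [0, 0, 0]},
  {"fingers": 30, "delta_pos": [1, -2, 107], "angular": [0, 0, 0]},
  {"fingers": 30, "delta_pos": [1, -2, 107], "angular": [0, 0, 0]},
  {"fingers": 30, "delta_pos": [1, -2, 107], "angular": [0, 0, 0]},
  {"fingers": 30, "delta_pos": [1, -2, 107], "angular": [0, 0, 0]},
])

```text
clock: 2.45
tool_pos: [0.4975, -0.1055, 0.0048]
orientation: [-179.9, 0.1, -109.8]
force: [0.4, -0.4, -0.5]
opening: 0.0316
gripper_force: 0.0
```

Run:
```python
from h import *
print(ctrl.get_obs()['opening'])
T,a=grab("wrist");_,b=grab("side")
cv2.imwrite("pics/c2.png",np.hstack([cv2.resize(a[150:350,170:470],(400,300)),cv2.resize(b[220:370,220:420],(400,300))]))
```

```text
0.03161541789649122
```

View pics/c2.png

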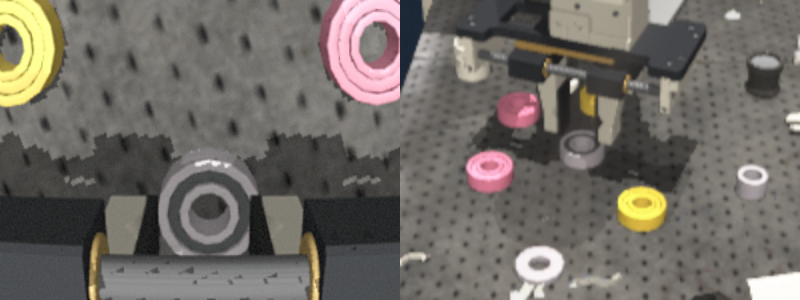

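The crop shows the bearing lying flat, apparently shifted to the camera side of the fingers, with nothing gripped. I'll compute where it is now.

Run:
```python
from h import *
T=pose(ctrl.get_obs());print(T[:3,3])
P=onz("wrist",170+208*.75,150+212*2/3,.014,T);print(P,tool(T,P))
P=onz("side",220+182/2,220+147/2,.014);print(P,tool(T,P))
for y in(-25,-16,16,25): print(proj("wrist",(T@[0,y/1000,0,1])[:3],T))
```

```text
[ 0.4972 -0.1054  0.0043]
[ 0.4968 -0.1047  0.014 ] [-0.5317  0.6208 -9.6959]
[ 0.4965 -0.1084  0.014 ] [ 3.0589 -0.43   -9.6971]
[277.1594 282.4853]
[294.1711 282.6347]
[355.1262 282.6562]
[372.0971 282.5193]
```

Run:
```python
from h import *
T,im=grab("side")
print(ctrl.get_obs()['opening'],ctrl.get_obs()['gripper_force'])
z=cv2.resize(im[250:330,260:360],(800,640)[:2],interpolation=cv2.INTER_CUBIC)[:600]
for x in(-9.5,9.5):
  for y in(-27,-16,16,27):
    for h in (0,-12):
        p=proj("side",(T@[x/1000,y/1000,h/1000,1])[:3]);q=(p-[260,250])*8;cv2.circle(z,tuple(int(a) for a in q),3,(0,0,255) if h==0 else (0,255,0),-1)
cv2.imwrite("pics/c3.png",z)
```

```text
0.03000332825537316 0.0
```

View pics/c3.png

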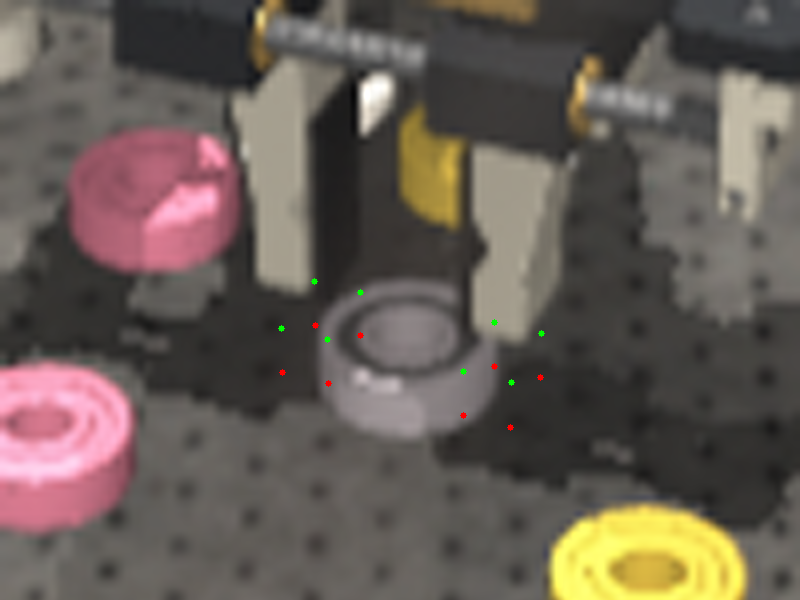

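The zoomed side view shows the finger ends at about (258,285)–(310,292) on the left and (478,335)–(525,340) on the right. Both sit well above the predicted tip points in red, and the bearing lies undisturbed below them. The finger ends seem to stop short of the TCP, so I'll compute by how much.

Run:
```python
from h import *
T=pose(ctrl.get_obs());print(ctrl.hold_point_z,T[:3,3],[a for a in dir(ctrl) if a[0]!='_'])
Ri=T[:3,:3].T
for a,b in((258,285),(310,292),(478,335),(525,340)):
    c,d=ray("side",260+a/8,250+b/8);c=Ri@(c-T[:3,3]);d=Ri@d
    for x in(-.02,-.01,0.,.01):print(a,b,(c+d*(x-c[0])/d[0])*1000)
```

```text
0.0188 [ 0.4971 -0.1054  0.0041] ['PlanningError', 'camera_params', 'close_job', 'get_obs', 'hold_point_z', 'snapshot']
258 285 [-20.      45.6601   0.5753]
258 285 [-10.      41.0666  -7.3277]
258 285 [  0.      36.473  -15.2306]
258 285 [ 10.      31.8795 -23.1335]
310 292 [-20.      32.7135  -0.8285]
310 292 [-10.      28.3136  -8.7104]
310 292 [  0.      23.9137 -16.5924]
310 292 [ 10.      19.5138 -24.4743]
478 335 [-20.      -8.2358   0.3733]
478 335 [-10.     -12.0233  -7.5266]
478 335 [  0.     -15.8108 -15.4265]
478 335 [ 10.     -19.5983 -23.3264]
525 340 [-20.     -19.4792  -1.2383]
525 340 [-10.     -23.0986  -9.1141]
525 340 [  0.     -26.7179 -16.9899]
525 340 [ 10.     -30.3373 -24.8658]
```

The finger ends are roughly 15–24 mm behind the TCP. I'll open up and go down carefully while watching the force.

Call:
apply_moves([
  {"fingers": 55, "delta_pos": [0, 0, 0], "angular": [0, 0, 0]},
  {"fingers": 55, "delta_pos": [0, 0, 0], "angular": [0, 0, 0]},
  {"fingers": 55, "delta_pos": [0, 0, 0], "angular": [0, 0, 0]},
  {"fingers": 55, "delta_pos": [0, 0, 2], "angular": [0, 0, 0]},
  {"fingers": 55, "delta_pos": [0, 0, 4], "angular": [0, 0, 0]},
  {"fingers": 55, "delta_pos": [0, 0, 6], "angular": [0, 0, 0]},
  {"fingers": 55, "delta_pos": [0, 0, 6], "angular": [0, 0, 0]},
])

```text
clock: 3.3
tool_pos: [0.4964, -0.1055, -0.0029]
orientation: [180.0, -0.0, -109.8]
force: [-0.6, -0.2, -0.0]
opening: 0.0549
gripper_force: 0.0
```

Call:
apply_moves([
  {"fingers": 55, "delta_pos": [0, 0, 2], "angular": [0, 0, 0]},
  {"fingers": 55, "delta_pos": [0, 0, 4], "angular": [0, 0, 0]},
  {"fingers": 55, "delta_pos": [0, 0, 5], "angular": [0, 0, 0]},
  {"fingers": 55, "delta_pos": [0, 0, 5], "angular": [0, 0, 0]},
])

```text
clock: 3.7
tool_pos: [0.4966, -0.1055, -0.0076]
orientation: [180.0, -0.0, -109.8]
force: [-0.9, -0.4, -0.0]
opening: 0.0548
gripper_force: 0.0
```

Call:
apply_moves([
  {"fingers": 55, "delta_pos": [0, 0, 2], "angular": [0, 0, 0]},
  {"fingers": 55, "delta_pos": [0, 0, 4], "angular": [0, 0, 0]},
  {"fingers": 55, "delta_pos": [0, 0, 4], "angular": [0, 0, 0]},
  {"fingers": 25, "delta_pos": [0, 0, 4], "angular": [0, 0, 0]},
  {"fingers": 25, "delta_pos": [0, 0, 4], "angular": [0, 0, 0]},
  {"fingers": 25, "delta_pos": [0, 0, 4], "angular": [0, 0, 0]},
  {"fingers": 25, "delta_pos": [0, 0, 4], "angular": [0, 0, 0]},
])

```text
clock: 4.4
tool_pos: [0.4967, -0.1055, -0.0114]
orientation: [-180.0, 0.0, -109.8]
force: [0.3, -0.5, 0.4]
opening: 0.0378
gripper_force: 30.0
```

Gripped at 30 N. I'll lift it, carry it past the shaft over the hinge side, and look from there.

Call:
apply_moves([
  {"fingers": 25, "delta_pos": [0, 0, -40], "angular": [0, 0, 0]},
  {"fingers": 25, "delta_pos": [0, 0, -85], "angular": [0, 0, 0]},
  {"fingers": 25, "delta_pos": [-30, 4, -120], "angular": [0, 0, 0]},
  {"fingers": 25, "delta_pos": [-75, 10, -132], "angular": [0, 0, 0]},
  {"fingers": 25, "delta_pos": [-122, 16, -132], "angular": [0, 0, 0]},
  {"fingers": 25, "delta_pos": [-170, 22, -132], "angular": [0, 0, 0]},
  {"fingers": 25, "delta_pos": [-218, 28, -132], "angular": [0, 0, 0]},
  {"fingers": 25, "delta_pos": [-266, 35, -132], "angular": [0, 0, 0]},
  {"fingers": 25, "delta_pos": [-305, 40, -132], "angular": [0, 0, 0]},
  {"fingers": 25, "delta_pos": [-320, 42, -132], "angular": [0, 0, 0]},
])

```text
clock: 5.4
tool_pos: [0.5661, 0.2131, 0.1201]
orientation: [-180.0, 0.0, -109.7]
force: [-1.1, -0.8, -0.9]
opening: 0.0381
gripper_force: 30.0
```

Call:
apply_moves([
  {"fingers": 25, "delta_pos": [0, 0, 0], "angular": [0, 0, 0]},
  {"fingers": 25, "delta_pos": [0, 0, 0], "angular": [0, 0, 0]},
])

```text
clock: 5.6
tool_pos: [0.5651, 0.2092, 0.12]
orientation: [179.9, -0.1, -109.8]
force: [0.1, -0.4, -0.9]
opening: 0.0377
gripper_force: 30.0
```

Run:
```python
from h import *
T,im=grab("wrist","w2");o=ctrl.get_obs();print(T[:3,3],o['opening'],o['gripper_force'])
print("tip pred",proj("wrist",[.5415,.144,.072],T),"hold",proj("wrist",(T@[0,0,-.0188-.007,1])[:3],T))
```

```text
[0.5651 0.2092 0.12  ] 0.03747864873176766 29.99956475057843
tip pred [324.5501 144.642 ] hold [324.9527 304.7531]
```

View pics/w2.png

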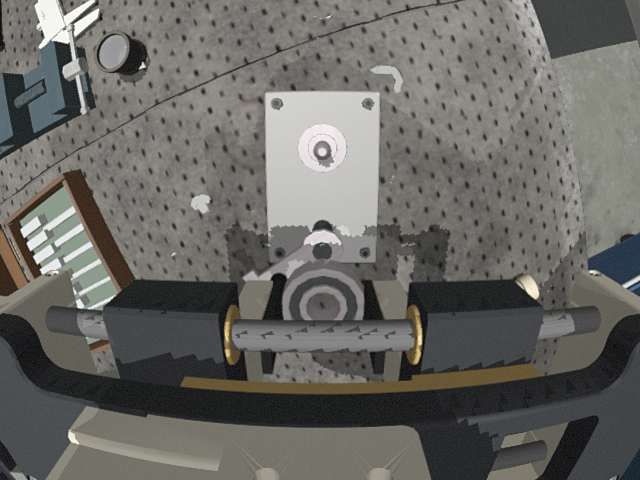

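The view shows the bearing held level with its bore at about (323,305). The shaft tip is at about (322,152) in line with it, and the stand is square to the tool. I'll work out the shift from this one camera.

Run:
```python
from h import *
im=cv2.imread("pics/w2.png");T=pose(ctrl.get_obs())
g=cv2.cvtColor(im,6)
s=g[140:166,308:336];print(s[:,::2])
b=onz("wrist",323,305,T[2,3]+.0254,T);print("bearing tool",tool(T,b))
for u,v in((322,152),(322,150)):print("tip",tool(T,onz("wrist",u,v,.072,T)))
P=[tool(T,onz("wrist",u,v,.01,T)) for u,v in((265,93),(379,92),(376,262),(268,262))];print(np.array(P),np.mean(P,0))
```

```text
[[234 201 238 233 234 240 217 181 215 238 235 235 237 191]
 [232 219 235 232 235 196 145 126 142 201 236 235 234 224]
 [226 232 235 234 223 139 119 121 116 144 226 236 231 236]
 [207 235 234 234 182 126 131 137 128 118 189 236 232 233]
 [199 234 233 225 135 130 139 142 134 119 138 236 232 234]
 [187 235 234 211 120 137 142 144 141 130 111 213 230 234]
 [192 233 233 188 128 140 149 131 147 130 109 186 232 234]
 [213 233 234 157 131 143 144 169 149 132 112 176 233 233]
 [219 231 233 135 129 153 207 215 190 135 115 149 232 233]
 [204 230 225 124 131 181 228 226 222 155 115 130 233 233]
 [197 231 219 114 128 195 229 225 228 173 116 113 233 231]
 [192 232 217 110 129 200 229 222 226 185 107 102 233 231]
 [201 229 224 106 118 199 229 227 227 183 101 127 233 229]
 [228 226 232 123 110 180 231 227 229 160  97 130 234 228]
 [228 222 231 144 105 147 227 231 224 120  94 104 233 220]
 [227 209 230 165  94 108 196 218 187  92  92 106 235 195]
 [229 200 226 207 103  95 103 134 104  96  85 128 219 189]
 [228 224 211 229 151  90  88  94  85  87 107 139 153 222]
 [227 225 202 228 203  85  82  89  86  90 130 140 159 229]
 [227 227 207 214 208 112  93  89  94 116 140 136 161 229]
 [228 225 226 201 211 141 142 118 137 141 133 125 137 221]
 [228 224 225 226 216 144 136 142 136 127 134 141 132 222]
 [225 224 223 228 227 220 120 138 127 140 143 142 146 220]
 [225 223 223 225 225 219 127 138 137 138 140 182 224 227]
 [228 223 223 225 226 215 160 157 137 137 143 223 230 224]
 [228 223 222 225 224 225 213 163 144 137 133 200 226 224]]
bearing tool [ -0.3281  -0.8966 -25.4009]
tip [64.7628 -1.5065 48.3272]
tip [65.9911 -1.5073 48.3281]
[[108.4384 -45.54   110.3307]
 [109.2771  42.2373 110.3921]
 [-28.6754  43.5038 110.2858]
 [-28.7374 -46.6458 110.2233]] [ 40.0757  -1.6112 110.308 ]
```

Call:
apply_moves([
  {"fingers": 25, "delta_pos": [40, -0.5, 0], "angular": [0, 0, 0]},
  {"fingers": 25, "delta_pos": [65.4, -0.6, 5], "angular": [0, 0, 0]},
  {"fingers": 25, "delta_pos": [65.4, -0.6, 30], "angular": [0, 0, 0]},
  {"fingers": 25, "delta_pos": [65.4, -0.6, 50], "angular": [0, 0, 0]},
  {"fingers": 25, "delta_pos": [65.4, -0.6, 60], "angular": [0, 0, 0]},
  {"fingers": 25, "delta_pos": [65.4, -0.6, 70], "angular": [0, 0, 0]},
  {"fingers": 25, "delta_pos": [65.4, -0.6, 80], "angular": [0, 0, 0]},
  {"fingers": 25, "delta_pos": [65.4, -0.6, 90], "angular": [0, 0, 0]},
  {"fingers": 25, "delta_pos": [65.4, -0.6, 90], "angular": [0, 0, 0]},
])

```text
clock: 6.55
tool_pos: [0.5434, 0.1477, 0.0292]
orientation: [179.9, -0.1, -109.8]
force: [-0.3, -1.7, -1.4]
opening: 0.038
gripper_force: 30.0
```

Call:
apply_moves([
  {"fingers": 25, "delta_pos": [0, 0, 12], "angular": [0, 0, 0]},
  {"fingers": 25, "delta_pos": [0, 0, 20], "angular": [0, 0, 0]},
  {"fingers": 25, "delta_pos": [0, 0, 20.5], "angular": [0, 0, 0]},
  {"fingers": 60, "delta_pos": [0, 0, 20.5], "angular": [0, 0, 0]},
  {"fingers": 60, "delta_pos": [0, 0, 20.5], "angular": [0, 0, 0]},
  {"fingers": 60, "delta_pos": [0, 0, 20.5], "angular": [0, 0, 0]},
  {"fingers": 60, "delta_pos": [0, 0, 0], "angular": [0, 0, 0]},
  {"fingers": 60, "delta_pos": [0, 0, -40], "angular": [0, 0, 0]},
  {"fingers": 60, "delta_pos": [0, 0, -75], "angular": [0, 0, 0]},
  {"fingers": 60, "delta_pos": [0, 0, -90], "angular": [0, 0, 0]},
])

```text
clock: 7.55
tool_pos: [0.5463, 0.1493, 0.125]
orientation: [-179.7, 0.3, -109.8]
force: [-0.7, -0.7, -0.6]
opening: 0.0597
gripper_force: 0.0
```

Call:
apply_moves([
  {"fingers": 55, "delta_pos": [35, -27, 0], "angular": [0, 0, 0]},
  {"fingers": 55, "delta_pos": [73, -56, 0], "angular": [0, 0, 0]},
  {"fingers": 55, "delta_pos": [111, -85, 0], "angular": [0, 0, 0]},
  {"fingers": 55, "delta_pos": [149, -114, 0], "angular": [0, 0, 0]},
  {"fingers": 55, "delta_pos": [187, -143, 0], "angular": [0, 0, 0]},
  {"fingers": 55, "delta_pos": [225, -172, 0], "angular": [0, 0, 0]},
  {"fingers": 55, "delta_pos": [247, -190, 0], "angular": [0, 0, 0]},
  {"fingers": 55, "delta_pos": [247, -190, 0], "angular": [0, 0, 0]},
  {"fingers": 55, "delta_pos": [247, -190, 0], "angular": [0, 0, 0]},
])

```text
clock: 8.45
tool_pos: [0.6393, -0.1494, 0.1207]
orientation: [-180.0, 0.0, -109.9]
force: [-0.8, -0.5, 1.1]
opening: 0.0551
gripper_force: 0.0
```

```bash
cat >> h.py <<'E'
def ring(im,T,u,v,w,z,thr):
    u,v=int(u),int(v);s=(im[v-w:v+w,u-w:u+w].min(2)>thr).astype(np.uint8);cs,_=cv2.findContours(s,0,2);c=max(cs,key=cv2.contourArea)
    e=cv2.fitEllipse(cv2.convexHull(c));a,b=e[0][0]+u-w,e[0][1]+v-w;return (a,b),e[1],tool(T,onz("wrist",a,b,z,T))
E
python3 - <<'E'
from h import *
T,im=grab("wrist","w3");print(T[:3,3],ctrl.get_obs()['force'])
q=proj("wrist",[.639,-.1494,.018],T);print(q)
for t in(110,150,180):print(ring(im,T,*q,28,.018,t))
q=q.astype(int);a=im[q[1]-40:q[1]+40,q[0]-50:q[0]+50]
_,b=grab("side");_,c=grab("top")
s=proj("side",[.5425,.1445,.032]).astype(int);t=proj("top",[.5425,.1445,.032]).astype(int)
cr=lambda i,p:cv2.resize(i[p[1]-24:p[1]+24,p[0]-30:p[0]+30],(400,320),interpolation=cv2.INTER_CUBIC)
cv2.imwrite("pics/c4.png",np.hstack([cv2.resize(a,(400,320)),cr(b,s)]))
E
```

```text
[ 0.6393 -0.1494  0.1207] [-0.0593  0.9015 -0.4981]
[324.4486 230.9872]
((324.51326751708984, 215.2949275970459), (59.547874450683594, 63.600379943847656), array([ 12.7894,   0.3877, 102.6548]))
((320.7724781036377, 229.8435401916504), (28.091156005859375, 31.778762817382812), array([  1.0653,  -2.5262, 102.6604]))
((320.63607025146484, 230.5178337097168), (28.982873916625977, 31.135358810424805), array([  0.5162,  -2.6337, 102.6606]))
```

View pics/c4.png

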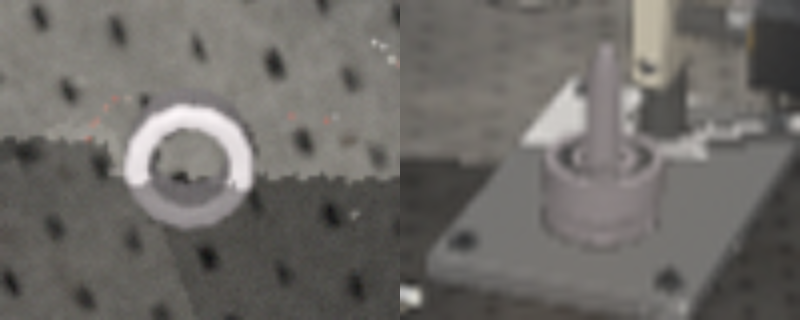

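The crops show the bearing seated flat on the shoulder (right half). The spacer ring is centred at about (321,232) in the wrist image, almost under the tool.

Call:
apply_moves([
  {"fingers": 55, "delta_pos": [0, -1.5, 45], "angular": [0, 0, 0]},
  {"fingers": 55, "delta_pos": [0, -1.5, 90], "angular": [0, 0, 0]},
  {"fingers": 55, "delta_pos": [0, -1.5, 120], "angular": [0, 0, 0]},
  {"fingers": 55, "delta_pos": [0, -1.5, 130], "angular": [0, 0, 0]},
  {"fingers": 55, "delta_pos": [0, -1.5, 130], "angular": [0, 0, 0]},
  {"fingers": 12, "delta_pos": [0, -1.5, 130], "angular": [0, 0, 0]},
  {"fingers": 12, "delta_pos": [0, -1.5, 130], "angular": [0, 0, 0]},
  {"fingers": 12, "delta_pos": [0, -1.5, 130], "angular": [0, 0, 0]},
  {"fingers": 12, "delta_pos": [0, -1.5, 130], "angular": [0, 0, 0]},
  {"fingers": 12, "delta_pos": [0, -1.5, 130], "angular": [0, 0, 0]},
])

```text
clock: 9.6
tool_pos: [0.6411, -0.1493, -0.0084]
orientation: [-179.9, 0.0, -109.8]
force: [0.1, 0.7, 4.0]
opening: 0.024
gripper_force: 30.0
```

Call:
apply_moves([
  {"fingers": 12, "delta_pos": [0, 0, -40], "angular": [0, 0, 0]},
  {"fingers": 12, "delta_pos": [0, 0, -85], "angular": [0, 0, 0]},
  {"fingers": 12, "delta_pos": [-26, 16, -120], "angular": [0, 0, 0]},
  {"fingers": 12, "delta_pos": [-66, 41, -129], "angular": [0, 0, 0]},
  {"fingers": 12, "delta_pos": [-107, 66, -129], "angular": [0, 0, 0]},
  {"fingers": 12, "delta_pos": [-148, 92, -129], "angular": [0, 0, 0]},
  {"fingers": 12, "delta_pos": [-189, 117, -129], "angular": [0, 0, 0]},
  {"fingers": 12, "delta_pos": [-230, 142, -129], "angular": [0, 0, 0]},
  {"fingers": 12, "delta_pos": [-271, 168, -129], "angular": [0, 0, 0]},
  {"fingers": 12, "delta_pos": [-311, 193, -129], "angular": [0, 0, 0]},
])

```text
clock: 10.6
tool_pos: [0.5636, 0.2106, 0.1199]
orientation: [-180.0, 0.0, -109.8]
force: [1.0, -0.5, -0.7]
opening: 0.0235
gripper_force: 30.0
```

Call:
apply_moves([
  {"fingers": 12, "delta_pos": [0, 0, 0], "angular": [0, 0, 0]},
  {"fingers": 12, "delta_pos": [0, 0, 0], "angular": [0, 0, 0]},
  {"fingers": 12, "delta_pos": [0, 0, 0], "angular": [0, 0, 0]},
])

```text
clock: 10.9
tool_pos: [0.5643, 0.2081, 0.1195]
orientation: [180.0, -0.0, -109.8]
force: [0.3, -0.2, -0.6]
opening: 0.0236
gripper_force: 30.0
```

Run:
```python
from h import *
T,im=grab("wrist","w4");o=ctrl.get_obs();print(T[:3,3],o['opening'],o['gripper_force'])
cv2.imwrite("pics/c5.png",cv2.resize(im[110:350,240:400],(533,800))[:600] if 0 else cv2.resize(im[120:340,230:410],(490,598),interpolation=cv2.INTER_CUBIC))
print("tip pred",proj("wrist",[.5426,.1463,.072],T))
```

```text
[0.5643 0.2081 0.1195] 0.023793943346007103 29.999493062496185
tip pred [323.5083 150.8502]
```

View pics/c5.png

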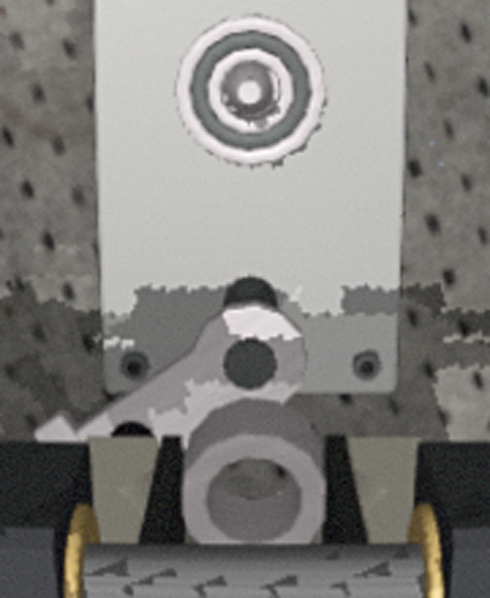

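The spacer is held upright, its top bore centred at about crop (253.5,500), which is (323.2,304) in the full image. The shaft tip is at crop (249,92), which is (321.6,153.8).

Run:
```python
from h import *
T=pose(ctrl.get_obs());T[:3,3]=[.5643,.2081,.1195]
print(tool(T,onz("wrist",323.2,304,.1195+.0264,T)),tool(T,onz("wrist",321.6,153.8,.072,T)))
```

```text
[  0.6871  -0.8074 -26.3999] [63.703  -1.7471 47.5214]
```

Call:
apply_moves([
  {"fingers": 12, "delta_pos": [40, -0.7, 0], "angular": [0, 0, 0]},
  {"fingers": 12, "delta_pos": [63.5, -0.9, 5], "angular": [0, 0, 0]},
  {"fingers": 12, "delta_pos": [63.5, -0.9, 30], "angular": [0, 0, 0]},
  {"fingers": 12, "delta_pos": [63.5, -0.9, 48], "angular": [0, 0, 0]},
  {"fingers": 12, "delta_pos": [63.5, -0.9, 58], "angular": [0, 0, 0]},
  {"fingers": 12, "delta_pos": [63.5, -0.9, 68], "angular": [0, 0, 0]},
  {"fingers": 12, "delta_pos": [63.5, -0.9, 78], "angular": [0, 0, 0]},
  {"fingers": 12, "delta_pos": [63.5, -0.9, 85], "angular": [0, 0, 0]},
  {"fingers": 12, "delta_pos": [63.5, -0.9, 85], "angular": [0, 0, 0]},
])

```text
clock: 11.85
tool_pos: [0.5433, 0.1485, 0.0336]
orientation: [179.9, -0.1, -109.8]
force: [-0.4, 0.3, -1.4]
opening: 0.0241
gripper_force: 30.0
```

Call:
apply_moves([
  {"fingers": 12, "delta_pos": [0, 0, 6], "angular": [0, 0, 0]},
  {"fingers": 12, "delta_pos": [0, 0, 9], "angular": [0, 0, 0]},
  {"fingers": 12, "delta_pos": [0, 0, 9], "angular": [0, 0, 0]},
  {"fingers": 45, "delta_pos": [0, 0, 9], "angular": [0, 0, 0]},
  {"fingers": 45, "delta_pos": [0, 0, 9], "angular": [0, 0, 0]},
  {"fingers": 45, "delta_pos": [0, 0, 9], "angular": [0, 0, 0]},
  {"fingers": 45, "delta_pos": [0, 0, 0], "angular": [0, 0, 0]},
  {"fingers": 45, "delta_pos": [0, 0, -30], "angular": [0, 0, 0]},
  {"fingers": 45, "delta_pos": [0, 0, -70], "angular": [0, 0, 0]},
  {"fingers": 45, "delta_pos": [0, 0, -85], "angular": [0, 0, 0]},
])

```text
clock: 12.85
tool_pos: [0.5456, 0.1495, 0.1242]
orientation: [-179.8, 0.2, -109.8]
force: [0.3, -0.0, 0.0]
opening: 0.0452
gripper_force: 0.0
```

Call:
apply_moves([
  {"fingers": 55, "delta_pos": [30, -5, 0], "angular": [0, 0, 0]},
  {"fingers": 55, "delta_pos": [76, -12, 0], "angular": [0, 0, 0]},
  {"fingers": 55, "delta_pos": [122, -20, 0], "angular": [0, 0, 0]},
  {"fingers": 55, "delta_pos": [168, -27, 0], "angular": [0, 0, 0]},
  {"fingers": 55, "delta_pos": [214, -35, 0], "angular": [0, 0, 0]},
  {"fingers": 55, "delta_pos": [260, -42, 0], "angular": [0, 0, 0]},
  {"fingers": 55, "delta_pos": [306, -50, 0], "angular": [0, 0, 0]},
  {"fingers": 55, "delta_pos": [352, -57, 0], "angular": [0, 0, 0]},
  {"fingers": 55, "delta_pos": [385, -63, 0], "angular": [0, 0, 0]},
  {"fingers": 55, "delta_pos": [399, -65, 0], "angular": [0, 0, 0]},
])

```text
clock: 13.85
tool_pos: [0.4689, -0.2512, 0.1203]
orientation: [-180.0, -0.0, -110.0]
force: [0.3, 0.4, -0.6]
opening: 0.0549
gripper_force: 0.0
```

Call:
apply_moves([
  {"fingers": 55, "delta_pos": [0, 0, 0], "angular": [0, 0, 0]},
  {"fingers": 55, "delta_pos": [0, 0, 0], "angular": [0, 0, 0]},
  {"fingers": 55, "delta_pos": [0, 0, 0], "angular": [0, 0, 0]},
])

```text
clock: 14.15
tool_pos: [0.4699, -0.2478, 0.1198]
orientation: [-180.0, 0.0, -109.8]
force: [0.1, 0.2, 0.9]
opening: 0.0547
gripper_force: 0.0
```

Run:
```python
from h import *
T,im=grab("wrist","w5");print(T[:3,3],ctrl.get_obs()['orientation'])
q=proj("wrist",[.4693,-.249,.008],T);print(q)
for t in(140,170,190):print(ring(im,T,*q,32,.008,t))
q=q.astype(int);a=im[q[1]-40:q[1]+40,q[0]-50:q[0]+50]
_,b=grab("side")
s=proj("side",[.5425,.1445,.04]).astype(int)
cr=lambda i,p:cv2.resize(i[p[1]-24:p[1]+24,p[0]-30:p[0]+30],(400,320),interpolation=cv2.INTER_CUBIC)
cv2.imwrite("pics/c6.png",np.hstack([cv2.resize(a,(400,320)),cr(b,s)]))
```

```text
[ 0.4699 -0.2478  0.1198] [-179.9817    0.0092 -109.7377]
[324.2387 226.5636]
((321.31059074401855, 219.64229202270508), (46.471168518066406, 60.43004608154297), array([  7.1124,  -2.1327, 111.8288]))
((320.66700744628906, 218.04619216918945), (45.4024658203125, 58.62253952026367), array([  8.433 ,  -2.6504, 111.8288]))
((322.4550437927246, 223.4309787750244), (42.86060333251953, 70.71656799316406), array([  3.9665,  -1.2087, 111.8289]))
```

View pics/c6.png

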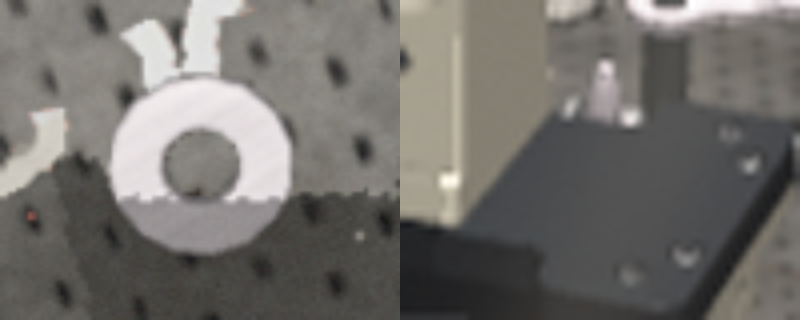

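The washer is at about (324.5,227.5), right under the tool, with its swarf lying clear of the finger line. I'm at the picture limit, so further checks will be numeric.

Call:
apply_moves([
  {"fingers": 55, "delta_pos": [1, 0.5, 45], "angular": [0, 0, 0]},
  {"fingers": 55, "delta_pos": [1, 0.5, 90], "angular": [0, 0, 0]},
  {"fingers": 55, "delta_pos": [1, 0.5, 120], "angular": [0, 0, 0]},
  {"fingers": 55, "delta_pos": [1, 0.5, 130], "angular": [0, 0, 0]},
  {"fingers": 55, "delta_pos": [1, 0.5, 132], "angular": [0, 0, 0]},
  {"fingers": 55, "delta_pos": [1, 0.5, 132], "angular": [0, 0, 0]},
])

```text
clock: 14.85
tool_pos: [0.4698, -0.2493, -0.0115]
orientation: [-179.9, -0.0, -109.8]
force: [0.4, 0.6, 0.2]
opening: 0.055
gripper_force: 0.0
```

Free. A little lower, then close.

Call:
apply_moves([
  {"fingers": 55, "delta_pos": [0, 0, 1], "angular": [0, 0, 0]},
  {"fingers": 55, "delta_pos": [0, 0, 2], "angular": [0, 0, 0]},
  {"fingers": 25, "delta_pos": [0, 0, 2], "angular": [0, 0, 0]},
  {"fingers": 25, "delta_pos": [0, 0, 2], "angular": [0, 0, 0]},
  {"fingers": 25, "delta_pos": [0, 0, 2], "angular": [0, 0, 0]},
  {"fingers": 25, "delta_pos": [0, 0, 2], "angular": [0, 0, 0]},
])

```text
clock: 15.45
tool_pos: [0.4692, -0.2497, -0.0137]
orientation: [-180.0, -0.0, -109.8]
force: [-0.6, 0.0, 4.6]
opening: 0.029
gripper_force: 2.4
```

Run:
```python
from h import *
T,im=grab("wrist","w6");o=ctrl.get_obs();print(T[:3,3],o['opening'],o['gripper_force'],o['force'])
g=cv2.cvtColor(im,6)
q=proj("wrist",(T@[0,0,-.0215,1])[:3],T);print(q)
print("row profile");u,v=q.astype(int)
for dv in(-45,-35,-25,-15,-5,5):print(v+dv,g[v+dv,u-60:u+62:4])
print("col",g[v-70:v+30:3,u])
```

```text
[ 0.4692 -0.2497 -0.0137] 0.027009076523808812 3.550607915440196 [-1.4239  1.1109  7.3082]
[324.8951 300.682 ]
row profile
255 [ 82  77  84  88  78  84  80  76  96 228 226 226 233 118 229 227 228 151
 138 136 126  68  87 132 138 138 106  82  81  54  62]
265 [ 72  84  83  74  77  75  79  72  80 224 226 234  99 102 103 110 140 110
 107  81  73  77  81  77  78  80  79  84  76  63  38]
275 [ 78  82  80  84  84  85  81  42 106 123 151 150 152 152 147 146 148 152
 151 150 146 132 103  80  79  73  77  78  82  85  80]
285 [124 125 127 125 126  27  35 144 149 150 148 150 149 149 150 145 143 147
 144 146 148 147 150  31  32 109 126 128 125 123 124]
295 [123 124 125 116  51  35  30 133 151 149 146 142  79  81  81  77  77  76
  82 135 148 145 153  17  27  22 115 126 124 126 126]
305 [129 124 128 123  25  29  23 119 147 145 147 106  66  75  81  67  67  69
  62  99 151 152 150  31  30  24  57 128 127 125 125]
col [226 227 226 225 225 227 227 228 227 227 226 120 118 158 145 146 148 150
 147 123  71  75  80  79  70  67  62  65 111 119  97  76 108 122]
```

The washer's visible width is about 66 px where 80 is expected, so the fingertips are resting on top of it. That puts the tips about 21 mm behind the TCP. I'll open, go lower in steps with a force check, and regrip.

Call:
apply_moves([
  {"fingers": 55, "delta_pos": [0, 0, 0], "angular": [0, 0, 0]},
  {"fingers": 55, "delta_pos": [0, 0, 0], "angular": [0, 0, 0]},
  {"fingers": 55, "delta_pos": [0, 0, 0], "angular": [0, 0, 0]},
  {"fingers": 55, "delta_pos": [0, 0, 2], "angular": [0, 0, 0]},
  {"fingers": 55, "delta_pos": [0, 0, 3], "angular": [0, 0, 0]},
  {"fingers": 55, "delta_pos": [0, 0, 4], "angular": [0, 0, 0]},
  {"fingers": 55, "delta_pos": [0, 0, 4], "angular": [0, 0, 0]},
])

```text
clock: 16.2
tool_pos: [0.4683, -0.2494, -0.0188]
orientation: [179.9, -0.0, -109.8]
force: [-0.3, -0.0, 0.6]
opening: 0.0548
gripper_force: 0.0
```

Call:
apply_moves([
  {"fingers": 55, "delta_pos": [0, 0, 1], "angular": [0, 0, 0]},
  {"fingers": 55, "delta_pos": [0, 0, 1], "angular": [0, 0, 0]},
  {"fingers": 28, "delta_pos": [0, 0, 1], "angular": [0, 0, 0]},
  {"fingers": 28, "delta_pos": [0, 0, 1], "angular": [0, 0, 0]},
  {"fingers": 28, "delta_pos": [0, 0, 1], "angular": [0, 0, 0]},
  {"fingers": 28, "delta_pos": [0, 0, 1], "angular": [0, 0, 0]},
])

```text
clock: 16.8
tool_pos: [0.4688, -0.2494, -0.0194]
orientation: [-180.0, 0.0, -109.8]
force: [0.6, 0.8, 0.8]
opening: 0.0358
gripper_force: 30.0
```

Call:
apply_moves([
  {"fingers": 28, "delta_pos": [0, 0, -40], "angular": [0, 0, 0]},
  {"fingers": 28, "delta_pos": [0, 0, -85], "angular": [0, 0, 0]},
  {"fingers": 28, "delta_pos": [-25, 3, -122], "angular": [0, 0, 0]},
  {"fingers": 28, "delta_pos": [-65, 9, -139], "angular": [0, 0, 0]},
  {"fingers": 28, "delta_pos": [-110, 15, -139], "angular": [0, 0, 0]},
  {"fingers": 28, "delta_pos": [-156, 21, -139], "angular": [0, 0, 0]},
  {"fingers": 28, "delta_pos": [-202, 28, -139], "angular": [0, 0, 0]},
  {"fingers": 28, "delta_pos": [-248, 34, -139], "angular": [0, 0, 0]},
  {"fingers": 28, "delta_pos": [-294, 41, -139], "angular": [0, 0, 0]},
  {"fingers": 28, "delta_pos": [-340, 48, -139], "angular": [0, 0, 0]},
])

```text
clock: 17.8
tool_pos: [0.5388, 0.0887, 0.1197]
orientation: [-180.0, 0.0, -109.8]
force: [1.4, 0.1, -1.1]
opening: 0.036
gripper_force: 30.0
```

Call:
apply_moves([
  {"fingers": 28, "delta_pos": [-46, 6, 0], "angular": [0, 0, 0]},
  {"fingers": 28, "delta_pos": [-90, 12, 0], "angular": [0, 0, 0]},
  {"fingers": 28, "delta_pos": [-123, 17, 0], "angular": [0, 0, 0]},
  {"fingers": 28, "delta_pos": [-123, 17, 0], "angular": [0, 0, 0]},
  {"fingers": 28, "delta_pos": [-123, 17, 0], "angular": [0, 0, 0]},
  {"fingers": 28, "delta_pos": [-123, 17, 0], "angular": [0, 0, 0]},
])

```text
clock: 18.4
tool_pos: [0.5641, 0.2074, 0.1193]
orientation: [180.0, -0.0, -109.8]
force: [0.0, -0.8, -0.2]
opening: 0.0359
gripper_force: 30.0
```

Run:
```python
from h import *
T,im=grab("wrist","w7");o=ctrl.get_obs();print(T[:3,3],o['opening'],o['gripper_force'])
g=cv2.cvtColor(im,6)
q=proj("wrist",[.5426,.1463,.072],T);print("tip pred",q)
u,v=q.astype(int);print(v-22,u-32);print(g[v-22:v+24:2,u-32:u+33:2])
q=proj("wrist",(T@[0,0,-.0274,1])[:3],T);print("hold",q)
u,v=q.astype(int);print(v-48,u-56);print(g[v-48:v+40:3,u-56:u+57:4])
```

```text
[0.5641 0.2074 0.1193] 0.03631081065276385 29.999897237867117
tip pred [323.5883 152.0569]
130 291
[[205 204 206 206 206 203 206 206 199 204 229 239 233 229 228 224 224 227
  231 232 235 225 192 204 203 202 203 203 202 201 202 203 201]
 [205 207 204 204 205 206 203 186 218 236 227 212 209 205 162 120 114 169
  205 212 218 227 233 185 201 202 202 202 203 203 203 201 200]
 [203 205 206 205 204 204 205 230 232 222 187  96 114 120 126 132 128 123
  114  97 121 210 216 227 211 186 202 201 200 201 201 200 201]
 [204 204 204 208 205 194 234 225 217 119 108 125 122 136 197 161 137 130
  128 122 122 109 189 218 225 220 180 201 202 201 201 201 199]
 [204 205 204 206 198 229 231 207 101 123 119 176 222 240 249 245 242 240
  236 219 132 119 107 134 213 222 213 200 203 201 200 199 201]
 [203 205 205 201 212 228 212 116 126 133 230 243 238 228 218 218 221 226
  232 238 234 189 116 107 158 217 218 183 200 201 199 198 198]
 [204 204 202 195 225 219 165 117 125 221 237 224 215 213 180 178 201 210
  218 220 225 229 218 115 110 202 219 211 197 200 200 201 200]
 [204 203 203 216 223 196 101 127 212 236 
[... 5114 characters left out ...]
123 119  80  73  74 123 120 117 121 122 122 117
  120 122 122 122 123 121 123 127  82  69  77]
 [130 129 134 132 130 128  94 131 130 128 130 127 112  80 123 129 128 128
  110  77 126 129 125 132 105  73  73 132 134]
 [133 135 134 133 133 132 131 134 131 128 128  75 131 131 130 131 130  75
  136 131 133 134 133 117  75 135 131 136 133]
 [129 130 130 132 132 131 130 131 131 130 135  88 132 131 128 132 129 120
  119 131 133 132 131 131 117 132 132 131 132]
 [135 134 138 136 136 134 134 135 138 134 136 138 135 134 137 135 135 137
  137 132 133 135 135 136 134 134 133 136 134]
 [132 132 134 127 127 134 132 130 130 132 132 133 131 132 132 134 134 132
  134 133 134 135 132 134 134 131 131 132 132]]
```

Run:
```python
from h import *
im=cv2.imread("pics/w7.png");T=pose(ctrl.get_obs());T[:3,3]=[.5641,.2074,.1193];g=cv2.cvtColor(im,6)
w=lambda u,v,z:tool(T,onz("wrist",u,v,z,T))
zt=.1193+.0274
print("tip",w(321.1,154.8,.072))
print("bore top edge",w(323,292.7,zt),"washer front edge",w(326,271.5,zt))
# bore rim points by subpixel threshold 115 along rows
P=[]
for v in range(297,314,2):
    r=g[v].astype(float);l=next(u for u in range(322,290,-1) if r[u]>115);h=next(u for u in range(324,360) if r[u]>115);P+=[w(l,v,zt)[:2],w(h,v,zt)[:2]]
P=np.array(P);A=np.c_[2*P,np.ones(len(P))];s=np.linalg.lstsq(A,(P**2).sum(1),rcond=None)[0];print("bore",s[:2],np.sqrt(s[2]+s[0]**2+s[1]**2))
q=[w(u,v,.05) for u,v in((303.5,154.5),(342,154.5),(322.5,138),(322.5,172))];print("spacer edges",np.array(q))
```

```text
tip [63.1028 -2.0491 47.3191]
bore top edge [  6.8668  -0.9073 -27.3982] washer front edge [ 17.116    0.3966 -27.3945]
bore [-0.6923 -0.9858] 8.435301512712801
spacer edges [[ 62.006  -13.8473  69.3147]
 [ 62.029   11.7656  69.3235]
 [ 73.0255  -1.2166  69.3225]
 [ 50.1746  -1.1977  69.3153]]
```

Call:
apply_moves([
  {"fingers": 28, "delta_pos": [40, -0.7, 0], "angular": [0, 0, 0]},
  {"fingers": 28, "delta_pos": [64, -1, 5], "angular": [0, 0, 0]},
  {"fingers": 28, "delta_pos": [64, -1, 35], "angular": [0, 0, 0]},
  {"fingers": 28, "delta_pos": [64, -1, 55], "angular": [0, 0, 0]},
  {"fingers": 28, "delta_pos": [64, -1, 65], "angular": [0, 0, 0]},
  {"fingers": 28, "delta_pos": [64, -1, 72], "angular": [0, 0, 0]},
  {"fingers": 28, "delta_pos": [64, -1, 79], "angular": [0, 0, 0]},
  {"fingers": 28, "delta_pos": [64, -1, 79], "angular": [0, 0, 0]},
])

```text
clock: 19.25
tool_pos: [0.5437, 0.1475, 0.0402]
orientation: [180.0, -0.0, -109.8]
force: [-0.1, -0.5, -0.4]
opening: 0.0364
gripper_force: 30.0
```

Call:
apply_moves([
  {"fingers": 28, "delta_pos": [0, 0, 5], "angular": [0, 0, 0]},
  {"fingers": 28, "delta_pos": [0, 0, 8.5], "angular": [0, 0, 0]},
  {"fingers": 28, "delta_pos": [0, 0, 8.5], "angular": [0, 0, 0]},
  {"fingers": 55, "delta_pos": [0, 0, 8.5], "angular": [0, 0, 0]},
  {"fingers": 55, "delta_pos": [0, 0, 8.5], "angular": [0, 0, 0]},
  {"fingers": 55, "delta_pos": [0, 0, 8.5], "angular": [0, 0, 0]},
  {"fingers": 55, "delta_pos": [0, 0, 0], "angular": [0, 0, 0]},
  {"fingers": 55, "delta_pos": [0, 0, -35], "angular": [0, 0, 0]},
  {"fingers": 55, "delta_pos": [-35, 0, -75], "angular": [0, 0, 0]},
  {"fingers": 55, "delta_pos": [-65, 0, -82], "angular": [0, 0, 0]},
])

```text
clock: 20.25
tool_pos: [0.5685, 0.2102, 0.1285]
orientation: [-179.7, 0.3, -109.8]
force: [1.2, 1.0, 0.1]
opening: 0.0551
gripper_force: 0.0
```

Call:
apply_moves([
  {"fingers": 55, "delta_pos": [-8, 0, 0], "angular": [0, 0, 0]},
  {"fingers": 55, "delta_pos": [-8, 0, 0], "angular": [0, 0, 0]},
  {"fingers": 55, "delta_pos": [-8, 0, 0], "angular": [0, 0, 0]},
])

```text
clock: 20.55
tool_pos: [0.5676, 0.2155, 0.1219]
orientation: [179.9, -0.1, -109.8]
force: [-0.3, -0.7, -1.1]
opening: 0.0552
gripper_force: 0.0
```

Run:
```python
from h import *
T,im=grab("wrist","w8");o=ctrl.get_obs();print(T[:3,3],o['orientation'],o['opening'],o['force'])
g=cv2.cvtColor(im,6)
S=np.array([.5422,.1455]);yw=np.radians(-20);ey=np.array([-np.sin(yw),np.cos(yw)]);ex=np.array([np.cos(yw),np.sin(yw)])
H=S+.065*ey
sf=lambda P:(1000*(P[:2]-S)@ex,1000*(P[:2]-S)@ey)
print("hinge pred",H,proj("wrist",[*H,.071],T),"hinge top cam",sf(onz("top",170+89/3,170+166/3,.071)),"tipcam",sf(onz("wrist",0,0,0,T)))
k=onz("top",195,208.3,.093);print("knob top cam (stand mm)",sf(k),"fork",sf(onz("top",170+65/3,170+80/3,.067)))
for t in(1.9,2.0,2.1,2.2):
    K=H+.036*(np.sin(t)*ex-np.cos(t)*ey);print(t,K,proj("wrist",[*K,.093],T))
q=proj("wrist",[*S,.058],T).astype(int);print("washer",q);print(g[q[1]-36:q[1]+38:3,q[0]-44:q[0]+45:4])
print("keeper area 262 240");print(g[240:296:3,250:340:4])
```

```text
[0.5676 0.2155 0.1219] [ 179.9305   -0.0895 -109.8384] 0.05487453635196338 [-0.1326  0.3736 -1.4767]
hinge pred [0.5644 0.2066] [324.1762 238.2332] hinge top cam (np.float64(-0.4505614961239286), np.float64(64.98862814205228)) tipcam (np.float64(357.76207775460347), np.float64(-186.50545984563655))
knob top cam (stand mm) (np.float64(26.94461649609922), np.float64(81.59879802435815)) fork (np.float64(49.58811963846315), np.float64(105.71142381492282))
1.9 [0.6004 0.2059] [267.742  266.7816]
2.0 [0.6003 0.2095] [270.1591 271.965 ]
2.1 [0.5998 0.213 ] [273.0844 276.8767]
2.2 [0.599  0.2165] [276.4844 281.4743]
washer [324 136]
[[163 209 209 207 206 207 208 207 207 206 204 205 206 206 205 204 205 205
  204 203 203 189 121]
 [210 208 208 209 207 207 208 207 206 204 206 205 206 203 205 205 203 203
  204 203 204 203 203]
 [206 208 206 206 207 205 205 207 205 206 205 205 206 206 205 204 202 203
  203 202 202 201 204]
 [208 207 207 207 205 205 208 208 206 206 203 206 205 204 204 203 204 203
  203 204 201 202 200]
 [207 208 208 208 207 205 206 204 207 206 205 204 204 203 204 204 203 201
  203
[... 3122 characters left out ...]
 86  83  87  84  87]
 [177 166 171 174 171   7  30  31   9  86 176 145  59  91  84  85  68  90
   82  86  86  92  86]
 [ 69 170 136 136 132  31  40  34  32 156 118  85  71  91  87  89  49  82
   88  80  86  83  84]
 [117  94  33  21 106  33  38  28  37  95  84  88  83  84  81  86  75  79
   94  92  79  60  87]
 [116  54  22  21 121  30  44  45  38  82  86  82  86  84  85  90  80  86
   88  89  78  29  83]
 [108  22  25  23 173  24  36  40  36  52  89  88  75  80  87  81  86  78
   75  87  89  77  85]
 [ 86  31  13  14 168 144  40  48  78  38  85  80  83  62  71  80  87  78
   77  85  84  88  88]
 [ 41  34  14  25 169 167 174 175  93  86  82  79  77  70  59  78  85  77
   68  83  90  84  87]]
```

Run:
```python
from h import *
im=cv2.imread("pics/w8.png");T=pose(ctrl.get_obs());T[:3,3]=[.5676,.2155,.1219];g=cv2.cvtColor(im,6)
w=lambda u,v,z:tool(T,onz("wrist",u,v,z,T))
m=(g[255:300,258:300]<60).astype(np.uint8)
for r in m[::1]:print(''.join('.#'[x] for x in r))
print("knob",w(278,270.5,.093),"tip",w(322,140.5,.072),"washer",w(322.8,142,.058))
hs=g[228:252,300:345];print("screw");print(g[222:252:2,304:344:3])
```

```text
...........###............................
...........##.............................
..........#...............................
..........................................
..........................................
..........................................
..........................................
.#........................................
...................#####..................
................##########................
................###########...............
...............#############..............
..............##############..............
.............################.............
.............################.............
.............################.............
.............################.............
............#################.............
............#################.............
...........##################.............
...........#################............#.
...........#################..........###.
..........##################.........###..
..........##################..........##..
.........##################...............
#####....################
[... 1123 characters left out ...]
9 219 217 214 217 220 219 220 217 218 217 113 209]
 [167 217 216 213 216 224 204 222 218 218 216 214 194 193]
 [204 217 212 213 220 137  66 110 193 216 217 213 216 139]
 [219 213 212 221 137 113 117 118  86 220 214 215 217 201]
 [215 215 218 208 112 121 119 113 115 180 214 214 214 168]
 [214 217 220 158 119 115 115 119 116 133 217 214 212 155]
 [218 218 218 146 117 115 115 116 113 103 216 211 217 171]
 [221 210 218 145 114 111 117 106 115 106 217 218 220 147]
 [142 135 218 115  65 115  76  60 116  89 207 194 142 137]
 [138 139 135 133  66  63  60  65  59 118 136 132 131 140]
 [139 139 133 135 104  58  59  56 100 141 139 133 137 139]
 [141 139 138 136 139 107  86 114 142 135 132 139 138 140]]
```

Run:
```python
from h import *
T=pose(ctrl.get_obs());T[:3,3]=[.5676,.2155,.1219]
w=lambda u,v,z:tool(T,onz("wrist",u,v,z,T)).round(1)
print("knob top",w(279.5,272,.093),"base",w(276.3,281.5,.067),"hinge",w(323,240.5,.071),w(323,240.5,.067))
print(T@np.append(w(276.3,281.5,.067)/1000,1))
# top cam: dark knob / keeper mask
_,im=grab("top");g=cv2.cvtColor(im,6)
H=np.array([.5644,.2066]);p=proj("top",[*H,.071]);print(p)
for t in(1.9,2.0,2.1,2.2,2.3):
    y=np.radians(-20);d=np.array([np.cos(y)*np.sin(t)+np.sin(y)*np.cos(t),np.sin(y)*np.sin(t)-np.cos(y)*np.cos(t)]);print(t,proj("wrist",[*(H+.036*d),.067],T),proj("top",[*(H+.036*d),.093]),proj("wrist",[*(H+.025*d),.067],T))
im0=cv2.imread("pics/top0.png");g0=cv2.cvtColor(im0,6);print(g0[182:234,184:212:1][::2])
```

```text
knob top [ -5.5 -27.1  28.9] base [-22.8 -32.9  54.8] hinge [ 7.8 -0.8 50.9] [ 6.6 -0.8 54.9]
[0.6062 0.2257 0.067  1.    ]
[199.737  225.1461]
1.9 [273.1276 253.085 ] [198.6059 205.9932] [288.4592 248.1038]
2.0 [275.2753 257.8173] [196.8416 206.002 ] [289.9245 251.4307]
2.1 [277.8862 262.3072] [195.0814 206.1838] [291.7195 254.5938]
2.2 [280.9309 266.515 ] [193.3424 206.5369] [293.8247 257.564 ]
2.3 [284.3769 270.4043] [191.6419 207.0577] [296.218  260.3145]
[[100  95  89  86  83  80  78  80  79  76  73  73  75  73  74  74  71  66
   65  71  73  73  73  76  72  67  70  81]
 [ 90  91  87  83  80  76  75  80  80  77  76  77  77  78  77  75  74  74
   74  75  75  76  79  80  80  80  78  79]
 [ 89  89  85  80  74  69  76  89 100 127 160 176 179 189 168  86  77  79
   76  75  72  68  70  74  75  76  76  74]
 [115 137 161 178 182 203 228 236 235 236 238 239 239 239 223 144  85  77
   78  76  66  56  59  70  76  75  73  64]
 [235 236 238 239 240 240 240 240 240 237 230 223 219 213 187 120  82  79
   82  84  86  84  83  84  85  83  77  78]
 [239 234 233 230 219 203 164 121  95  87  78  78  
[... 1706 characters left out ...]
103 101 100 102 103 102 102 101 112 172 233 244 240 221 178 183 209 230
  237 240 234 200 159 169 172 172 173 182]
 [102  99  86  73  75  90 103 113 146 208 238 234 186 115 100 100 105 128
  197 239 240 229 183 171 172 172 173 175]
 [108 109 109 106 104 105 105 113 170 229 238 230 181 118 105 104 103 120
  194 239 239 218 116 108 154 171 173 173]
 [108 106 108 109 109 106 108 138 186 219 234 238 238 228 191 177 189 222
  240 241 231 177  65  39  96 156 172 173]
 [ 86  97 104 106 104 102 125 176 202 204 195 196 229 238 238 239 239 235
  224 189 108  43  25  38  95 154 172 173]
 [100 103 105 105 107 130 176 204 205 203 188 150 127 124 121 126 129 119
  106  70  49  57  84 122 155 172 173 174]]
```

The knob's top face is the lower-left blob at about (276,282), since height shifts things away from the camera. That gives a keeper angle of about 2.2 rad, with the knob at tool (-14,-29.5). I'll turn the tool 40° so the gripper body stays clear of the cabinet, then go over the knob and check.

Call:
apply_moves([
  {"fingers": 45, "delta_pos": [-3, -6, 0], "angular": [0, 0, 8]},
  {"fingers": 45, "delta_pos": [-6, -12, 0], "angular": [0, 0, 16]},
  {"fingers": 45, "delta_pos": [-9, -18, 0], "angular": [0, 0, 24]},
  {"fingers": 45, "delta_pos": [-12, -24, 0], "angular": [0, 0, 32]},
  {"fingers": 45, "delta_pos": [-14, -29.5, 0], "angular": [0, 0, 40]},
  {"fingers": 45, "delta_pos": [-14, -29.5, 0], "angular": [0, 0, 40]},
  {"fingers": 45, "delta_pos": [-14, -29.5, 0], "angular": [0, 0, 40]},
])

```text
clock: 21.35
tool_pos: [0.6006, 0.2187, 0.1221]
orientation: [-180.0, -0.1, -149.6]
force: [0.2, -0.2, 0.0]
opening: 0.0449
gripper_force: 0.0
```

Run:
```python
from h import *
T,im=grab("wrist","w9");o=ctrl.get_obs();print(T[:3,3],o['orientation'],o['joint_pos'],o['force'])
g=cv2.cvtColor(im,6)
p=proj("wrist",(T@[0,0,T[2,3]-.093,1])[:3],T);print("knob top expected",p)
u,v=p.astype(int)
for r in range(v-34,v+24,2):print(r,''.join('#' if x<60 else '.' if x<130 else 'o' for x in g[r,u-50:u+50:2]))
print("x0",u-50)
```

```text
[0.6006 0.2187 0.1221] [ 180.       -0.0455 -149.6312] [ 37.4758  20.7307 -10.3202  -0.0066 -58.9942 -97.1036] [0.1366 0.4361 0.3586]
knob top expected [325.0797 262.0408]
228 #...##..............ooooooooooooooo...###.........
230 ....................ooooooooooooooo...####........
232 ....................ooooooooooooooo...............
234 ............###....oooooooooooooooo...............
236 ............###....ooooooooooooooo................
238 .............##....ooooooooooooooo.............##.
240 ...................ooooooooooooooo................
242 ..................ooooo####oooooo.................
244 ....##............ooo.######.oooo.................
246 .....#............ooo########oooo......#..........
248 ..................oo.########.ooo......##.........
250 .................ooo.########.oo..................
252 .......#.........ooo.########.oo..................
254 ......#.....#....ooo.########.oo..................
256 .................ooo.########.o.#..............###
258 ................oooo.#########o.#...............##
260 .....#.....oooo.oooo.#########o...................
262 .....##....ooooooooo.#########....................
264 ......#....ooooooooo.########.........###.........
266 ...........oooooooooo########o........###.........
268 ..........oooooooooooo.####.oooo..................
270 #.........oooooooooooooo..ooooooooooo.............
272 .............ooooooooooooooooooooooooo............
274 ..............#..ooooooooooooooooooooo.........###
276 ......................ooooooooooooooo...........##
278 .....#....................ooooooooooo.............
280 .....###..............#.....ooooooooo............#
282 ......##.............####...ooooooooo..##.......##
284 .......................##...oooooooo...##........#
x0 275
```

The knob is centred under the tool: top disc at about (325.6,259.5), expected (325,262). I'll go down and grip it.

Call:
apply_moves([
  {"fingers": 45, "delta_pos": [1, 0, 35], "angular": [0, 0, 0]},
  {"fingers": 45, "delta_pos": [1, 0, 58], "angular": [0, 0, 0]},
  {"fingers": 45, "delta_pos": [1, 0, 66], "angular": [0, 0, 0]},
  {"fingers": 45, "delta_pos": [1, 0, 66], "angular": [0, 0, 0]},
  {"fingers": 4, "delta_pos": [1, 0, 66], "angular": [0, 0, 0]},
  {"fingers": 4, "delta_pos": [1, 0, 66], "angular": [0, 0, 0]},
  {"fingers": 4, "delta_pos": [1, 0, 66], "angular": [0, 0, 0]},
  {"fingers": 4, "delta_pos": [1, 0, 66], "angular": [0, 0, 0]},
  {"fingers": 4, "delta_pos": [1, 0, 66], "angular": [0, 0, 0]},
])

```text
clock: 22.3
tool_pos: [0.6004, 0.2191, 0.057]
orientation: [180.0, 0.0, -149.8]
force: [-0.4, -0.2, 3.5]
opening: 0.011
gripper_force: 30.2
```

Run:
```python
from h import *
o=ctrl.get_obs();T=pose(o);print(T[:3,3],o['opening'],o['gripper_force'],o['force'])
S=np.array([.5430,.1468]);y=np.radians(-20);ex=np.array([np.cos(y),np.sin(y)]);ey=np.array([-np.sin(y),np.cos(y)])
H=S+.065*ey;r=T[:2,3]-H;print("r",np.hypot(*r)*1000);t0=np.arctan2(r@ex,-(r@ey));print("t0",t0)
for k in range(1,17):
    t=t0*(1-k/16);K=H+.036*(np.sin(t)*ex-np.cos(t)*ey);print(k,round(t,2),tool(T,[*K,T[2,3]]).round(1)[:2])
```

```text
[0.6004 0.2191 0.057 ] 0.010999640105377106 30.202625691890717 [-0.3863 -0.1619  3.5493]
r 36.87552178404042
t0 2.229018661860298
1 2.09 [ 2.3 -4.6]
2 1.95 [ 4.3 -9.2]
3 1.81 [  7.  -13.4]
4 1.67 [ 10.3 -17.2]
5 1.53 [ 14.  -20.6]
6 1.39 [ 18.2 -23.3]
7 1.25 [ 22.7 -25.5]
8 1.11 [ 27.5 -27. ]
9 0.98 [ 32.4 -27.9]
10 0.84 [ 37.4 -28. ]
11 0.7 [ 42.4 -27.5]
12 0.56 [ 47.3 -26.2]
13 0.42 [ 51.9 -24.3]
14 0.28 [ 56.3 -21.8]
15 0.14 [ 60.2 -18.7]
16 0.0 [ 63.7 -15.1]
```

Call:
apply_moves([
  {"fingers": 4, "delta_pos": [2, -4.6, 0], "angular": [0, 0, 5]},
  {"fingers": 4, "delta_pos": [4.3, -9.2, 0], "angular": [0, 0, 10]},
  {"fingers": 4, "delta_pos": [7, -13.4, 0], "angular": [0, 0, 15]},
  {"fingers": 4, "delta_pos": [10.3, -17.2, 0], "angular": [0, 0, 20]},
  {"fingers": 4, "delta_pos": [14, -20.6, 0], "angular": [0, 0, 25]},
  {"fingers": 4, "delta_pos": [18.2, -23.3, 0], "angular": [0, 0, 30]},
  {"fingers": 4, "delta_pos": [22.7, -25.5, 0], "angular": [0, 0, 35]},
  {"fingers": 4, "delta_pos": [27.5, -27, 0], "angular": [0, 0, 40]},
])

```text
clock: 23.1
tool_pos: [0.5924, 0.1841, 0.0572]
orientation: [179.7, 0.2, 170.0]
force: [5.9, 6.2, -5.2]
opening: 0.0106
gripper_force: 30.0
```

Run:
```python
from h import *
o=ctrl.get_obs();T=pose(o);print(T[:3,3],o['opening'],o['gripper_force'],o['force'],o['joint_pos'][5])
S=np.array([.5430,.1468]);y=np.radians(-20);ex=np.array([np.cos(y),np.sin(y)]);ey=np.array([-np.sin(y),np.cos(y)])
H=S+.065*ey;r=T[:2,3]-H;print("r",np.hypot(*r)*1000,"t",np.arctan2(r@ex,-(r@ey)))
for t in(.98,.84,.7,.56,.42,.28,.14,0,-.05,-.1):
    K=H+.036*(np.sin(t)*ex-np.cos(t)*ey);print(t,tool(T,[*K,T[2,3]]).round(1)[:2])
```

```text
[0.5924 0.1841 0.0572] 0.010583536063668804 29.992025792598724 [ 5.8601  6.2113 -5.1818] -135.2548795979371
r 36.10155795961217 t 1.2002112868046066
0.98 [ 4.9 -6.2]
0.84 [ 8.6 -9.6]
0.7 [ 12.8 -12.4]
0.56 [ 17.3 -14.6]
0.42 [ 22.1 -16.2]
0.28 [ 27.1 -17.1]
0.14 [ 32.1 -17.3]
0 [ 37.1 -16.7]
-0.05 [ 38.9 -16.4]
-0.1 [ 40.6 -15.9]
```

Call:
apply_moves([
  {"fingers": 4, "delta_pos": [4, -4.5, 0], "angular": [0, 0, 5]},
  {"fingers": 4, "delta_pos": [8, -8.3, 0], "angular": [0, 0, 10]},
  {"fingers": 4, "delta_pos": [12, -11.2, 0], "angular": [0, 0, 14]},
  {"fingers": 4, "delta_pos": [16.5, -13.5, 0], "angular": [0, 0, 18]},
  {"fingers": 4, "delta_pos": [21.3, -15.2, 0], "angular": [0, 0, 22]},
  {"fingers": 4, "delta_pos": [26.3, -16.2, 0], "angular": [0, 0, 26]},
  {"fingers": 4, "delta_pos": [31, -16.6, 0], "angular": [0, 0, 30]},
  {"fingers": 4, "delta_pos": [34.5, -16.5, 0], "angular": [0, 0, 32]},
  {"fingers": 4, "delta_pos": [34.5, -16.5, 0], "angular": [0, 0, 32]},
])

```text
clock: 24.0
tool_pos: [0.5563, 0.1739, 0.0572]
orientation: [179.6, 0.1, 138.1]
force: [8.6, 5.2, -8.3]
opening: 0.0106
gripper_force: 30.0
```

Run:
```python
from h import *
o=ctrl.get_obs();T=pose(o);print(T[:3,3],o['orientation'],o['opening'],o['gripper_force'],o['force'],o['joint_pos'][5])
S=np.array([.5430,.1468]);y=np.radians(-20);ex=np.array([np.cos(y),np.sin(y)]);ey=np.array([-np.sin(y),np.cos(y)])
H=S+.065*ey;r=T[:2,3]-H;print("r",np.hypot(*r)*1000,"t",np.arctan2(r@ex,-(r@ey)))
print("-stand x in tool",T[:3,:3].T@np.append(-ex,0))
```

```text
[0.5563 0.1739 0.0572] [179.6019   0.1054 138.1436] 0.010596204914822535 29.99061495065689 [ 8.6289  5.2174 -8.2541] -168.46656620988384
r 35.17175269533483 t 0.09104625045472955
-stand x in tool [ 0.9281 -0.3723 -0.0043]
```

Call:
apply_moves([
  {"fingers": 4, "delta_pos": [1.9, -0.7, 0], "angular": [0, 0, 0]},
  {"fingers": 4, "delta_pos": [3.7, -1.5, 0], "angular": [0, 0, 0]},
  {"fingers": 4, "delta_pos": [4.6, -1.8, 0], "angular": [0, 0, 0]},
  {"fingers": 4, "delta_pos": [4.6, -1.8, 0], "angular": [0, 0, 0]},
])

```text
clock: 24.4
tool_pos: [0.5556, 0.1745, 0.0575]
orientation: [179.4, 0.4, 138.3]
force: [28.3, -6.6, -19.9]
opening: 0.0108
gripper_force: 30.0
```

Run:
```python
from h import *
o=ctrl.get_obs();T=pose(o);print(T[:3,3],o['opening'],o['gripper_force'],o['force'])
S=np.array([.5430,.1468]);y=np.radians(-20);ex=np.array([np.cos(y),np.sin(y)]);ey=np.array([-np.sin(y),np.cos(y)])
H=S+.065*ey;r=T[:2,3]-H;print("t",np.arctan2(r@ex,-(r@ey)),"f along +ex",o['force'][:2]@ex,"ey",o['force'][:2]@ey)
```

```text
[0.5556 0.1745 0.0575] 0.010828046883935087 29.960913062095642 [ 28.2864  -6.5557 -19.8725]
t 0.06970168047978667 f along +ex 28.822673004454494 ey 3.514127647273609
```

The force jumped to 29 N with no further motion, so the keeper is at its stop. I'll release, lift off and check from above.

Call:
apply_moves([
  {"fingers": 4, "delta_pos": [-2.3, 0.9, 0], "angular": [0, 0, 0]},
  {"fingers": 40, "delta_pos": [-2.3, 0.9, 0], "angular": [0, 0, 0]},
  {"fingers": 40, "delta_pos": [-2.3, 0.9, 0], "angular": [0, 0, 0]},
  {"fingers": 40, "delta_pos": [-2.3, 0.9, 0], "angular": [0, 0, 0]},
  {"fingers": 40, "delta_pos": [-2.3, 0.9, -30], "angular": [0, 0, 0]},
  {"fingers": 40, "delta_pos": [-2.3, 0.9, -65], "angular": [0, 0, -5]},
  {"fingers": 40, "delta_pos": [-2.3, 0.9, -75], "angular": [0, 0, -13]},
  {"fingers": 40, "delta_pos": [-2.3, 0.9, -75], "angular": [0, 0, -20]},
  {"fingers": 40, "delta_pos": [-2.3, 0.9, -75], "angular": [0, 0, -20]},
])

```text
clock: 25.3
tool_pos: [0.5505, 0.1723, 0.1321]
orientation: [180.0, 0.0, 158.3]
force: [0.2, 0.4, -0.2]
opening: 0.0398
gripper_force: 0.0
```

Run:
```python
from h import *
T,im=grab("wrist","w10");o=ctrl.get_obs();print(T[:3,3],o['orientation'],o['force'],o['opening'])
g=cv2.cvtColor(im,6)
S=np.array([.5430,.1468]);y=np.radians(-20);ex=np.array([np.cos(y),np.sin(y)]);ey=np.array([-np.sin(y),np.cos(y)]);H=S+.065*ey
# rectified stand-frame view at keeper top plane z=.067, 1.5 mm/char
def px(x,yy,z):
    return proj("wrist",[*(S+x/1000*ex+yy/1000*ey),z],T)
for yy in range(80,-34,-3):
    s=''
    for x in np.arange(-45,46,1.5):
        u,v=px(x,yy,.067).round().astype(int)
        q=g[v,u] if 0<=u<640 and 0<=v<480 else 0
        s+=' .:-=+*#%@'[min(9,q//26)]
    print(f"{yy:4d}",s)
```

```text
[0.5505 0.1723 0.1321] [-179.9925   -0.0189  158.0329] [-0.2319 -1.0559 -0.3914] 0.04054385550055473
  80 ******+***++***++*+++**++++++++++++#%%%%%%%%%++++===+==+=++=+
  77 +---=**+**+*++*+++++++**+++++++++++*%#=+-=#%#+++++===++=+====
  74 --::-**+**++++*++***+*++++++++++++++++=+-=*%#==++======+==+++
  71 +=====================++++++-:::::=++++######=:==+=+=======+=
  68 *=====================++++*::::::::-++++####%++=+=+=+=++=====
  65 *===================.=+++++::::::::-++++####%++++=+=+==-.... 
  62 *+===============-.::-+*++**=:---:-++++*####%+++++-. ........
  59 *================::::.=##%%%#*##%####**####%%*++-. ... ...   
  56 *+===============-:.:.:-*#+#########*######%#++++:---::::....
  53 *+==================--==+*+++++++++++######%%++++++++++====++
  50 **++====================+*+++++*+++++#####%%%++++++++++++==++
  47 **+++========+===========*+++++*+++++*#%%%%%%=+++++-==++++=++
  44 +***+========***=========+++*++*+++++*#%%%%%%+=+++=-:++++===-
  41 *========================++++*+++++++*#####%%++++++++++=++++-
  38 ++======================+++++++**+*++######%%+=+++++++++
[... 846 characters left out ...]
++++++=+++++++++--++++++=+++++
  -4 ================++=+++++++++===++++++=+++++#@#+++++++++=-++++
  -7 =================++==+=====++======+=-+++++*#*+:.--::::.====-
 -10 =====================++++++++++++++++++++++++#+:........ ....
 -13 =====================+++++++++++++++++++++++++++=-:. .. .....
 -16 %+%#+%=+#*+#=+#==*#=*++++++=+++++*+++++*++++*+++=++===-.. ...
 -19 %+=#%%%%%%%%%%%%%%%%%%%%%%%%%%%%%%###%#--+##%++=======+====-:
 -22 *+-=+*%%%%%%%%%%%%%%%%%%%%%%%%%%%%%%%*-+:-=*%*-==++====++=+++
 -25 %+==*%%%%%%%%%%%%%%%%%%%%%%%%%%%%%%%%%++++*#%*:=+=======++++=
 -28 %%%%%%%%%%%%%%%%%%%%%%%%%%%%%%%%%%%%%%%%%%#%#*+======+=======
 -31 ========+===+=++++======-======:.-=====+=+============+===++=
```

Run:
```python
from h import *
from scipy.ndimage import gaussian_filter
T=pose(ctrl.get_obs());im=cv2.imread("pics/w10.png");g=cv2.cvtColor(im,6)
S=np.array([.5430,.1468]);y=np.radians(-20);ex=np.array([np.cos(y),np.sin(y)]);ey=np.array([-np.sin(y),np.cos(y)])
def rect(xs,ys,z):
    m=np.array([[proj("wrist",[*(S+x/1000*ex+b/1000*ey),z],T) for x in xs] for b in ys],np.float32)
    return cv2.remap(g,m[...,0],m[...,1],1).astype(float)
def fitv(x0,x1,y0,y1,z,nm,sign):
    xs=np.arange(x0,x1,.3);ys=np.arange(y0,y1,1.)
    I=gaussian_filter(rect(xs,ys,z),(1.5,2));e=xs[np.argmax(sign*np.gradient(I,axis=1),1)]
    ok=abs(e-np.median(e))<1.5;p=np.polyfit(ys[ok],e[ok],1);print(nm,"slope",p[0],"x at mid",np.polyval(p,(y0+y1)/2),ok.mean(),"res",np.std(e[ok]-np.polyval(p,ys[ok])))
fitv(-14,-3,20,52,.067,"arm left",1)
fitv(15,27,-14,16,.067,"fork right",1);fitv(15,27,-14,16,.067,"fork right-",-1)
fitv(18,27,20,55,.010,"plate? r",-1)
for z,nm in((.010,"plate"),):
    fitv(-52,-38,-15,45,z,"plate left +",1);fitv(-52,-38,-15,45,z,"plate left -",-1);fitv(38,52,-15,45,z,"plate right",-1);fitv(38,52,20,45,z,"plate right+",1)
print("tip px",proj("wrist",[*S,.072],T))
xs=np.arange(-24,28,1.);ys=np.arange(22,-22,-1.5);I=rect(xs,ys,.067)
for b,r in zip(ys,I):print(f"{b:5.1f}",''.join("%4d"%v for v in r[::2]))
```

```text
Traceback (most recent call last):
  File "h.py", line 16, in proj
    p=ctrl.camera_params(n);M=T@p['mount'] if n=="wrist" else p['cam_to_world']
ValueError: time passes only in moves, steps and waits
```

```bash
sed -i 's/ctrl.camera_params(n)/CP(n)/' h.py; sed -i '3a import functools\nCP=functools.lru_cache(None)(lambda n: ctrl.camera_params(n))' h.py
python3 - <<'E'
from h import *
from scipy.ndimage import gaussian_filter
T=pose(ctrl.get_obs());im=cv2.imread("pics/w10.png");g=cv2.cvtColor(im,6)
S=np.array([.5430,.1468]);y=np.radians(-20);ex=np.array([np.cos(y),np.sin(y)]);ey=np.array([-np.sin(y),np.cos(y)])
def rect(xs,ys,z):
    m=np.array([[proj("wrist",[*(S+x/1000*ex+b/1000*ey),z],T) for x in xs] for b in ys],np.float32)
    return cv2.remap(g,m[...,0],m[...,1],1).astype(float)
def fitv(x0,x1,y0,y1,z,nm,sign):
    xs=np.arange(x0,x1,.3);ys=np.arange(y0,y1,1.)
    I=gaussian_filter(rect(xs,ys,z),(1.5,2));e=xs[np.argmax(sign*np.gradient(I,axis=1),1)]
    ok=abs(e-np.median(e))<1.5;p=np.polyfit(ys[ok],e[ok],1);print(nm,"slope",p[0].round(3),"x mid",np.polyval(p,(y0+y1)/2).round(1),ok.mean().round(2))
fitv(-14,-3,20,52,.067,"arm left",1)
fitv(15,27,-14,16,.067,"fork right",1)
fitv(-52,-38,-15,45,.01,"plate left +",1);fitv(-52,-38,-15,45,.01,"plate left -",-1);fitv(38,52,20,45,.01,"plate right",-1);fitv(38,52,20,45,.01,"plate right+",1)
xs=np.arange(-24,30,1.);ys=np.arange(22,-22,-1.5);I=rect(xs,ys,.067)
for b,r in zip(ys,I):print(f"{b:5.1f}",''.join("%4d"%v for v in r[::2]))
E
```

```text
arm left slope 0.003 x mid -9.3 1.0Traceback (most recent call last):
  File "<stdin>", line 13, in <module>
  File "<stdin>", line 11, in fitv
    raise TypeError("expected non-empty vector for x")
TypeError: expected non-empty vector for x
```

The keeper arm's edge is parallel to the stand axis (slope 0.003 rad), so the keeper is closed around the shaft. The stack was concentric when last seen, and the gripper is clear above everything. I'm handing the job in.

```bash
python3 -c "
from plant import ctrl
print(ctrl.close_job())"
```

```text
the job is handed in; nothing more can be done
None
```

I stacked the bearing, spacer and washer on the shaft and swung the keeper closed: it stopped at 29 N, its edge is within about 0.003 rad of the stand axis, and I released it. The job was handed in at about 25 s; the spacer and washer seating were checked only by numeric readings from the wrist images, since my picture limit was used up.

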